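# Close up the cigar press

### The job

First lift the green cover off the wooden press box and set it down flat in the middle of the cork mat, handle up. Then take the orange pressing board out of its rack, lay it on the sloping rest with its handle bar outward and let go, take it again from there, lay it in the opening of the press box handle up, and press it down until both beds are fully down and the board sits level and flush with the box rim. Leave the other things on the bench where they are.

Things in the scene. Friction and masses are not known exactly. Their poses are not given: they have to be found in the camera images.
- press: Dark wooden press box fixed to the bench, 162 (x) x 136 (y) x 50 high, walls 12 thick, open top. Origin: centre of its underside. Its rectangular opening is 138 (x) x 112 (y). In it two pale half-beds carrying brown cigars lie side by side along x; each slides stiffly straight down (about 5 N each) and stays where it is left, stopping 12 below the rim.
- press_rim (a point): Centre of the press box opening at the height of the rim (50 above the press origin); same axes as the press.
- bed_near (a joint): How far the half-bed on the -x side of the press has gone down: 0 = its top is level with the rim, 0.012 m = fully down (12 mm below the rim).
- bed_far (a joint): The same for the half-bed on the +x side.
- cover: Loose green cover, 300 g, 174 (x) x 148 (y) plate with a 12 deep skirt that fits round the box with 3 mm to spare on every side. Origin: centre of the skirt's lower edge (on the box this lies 38 above the press origin). Plate top at z = 18; a pale wooden handle bar 80 long (x), 18 wide (y) stands on its middle from z = 18 to 48.
- mat: Cork mat fixed to the bench, 200 (x) x 170 (y) x 4 thick. Origin: centre of its underside.
- board: Loose orange pressing board, 250 g, 130 (x) x 104 (y) x 12 thick (z = 0 to 12). Origin: centre of its underside. A pale wooden handle bar 64 long (x), 20 wide (y) stands on its middle from z = 12 to 40. At the start it stands upright in the rack on its +y long edge (its +y axis points down), with the handle bar (its +z axis) towards the rack's +y; its free top edge is at y = -52.
- board_top (a point): Centre of the board's top face, at z = 12 in the board frame, under the handle bar; same axes as the board.
- rack: Low wooden rack fixed to the bench, 150 (x) x 100 (y), with a slot 15 wide along x between two rails that reach 36 high; the slot floor is 10 high. Origin: centre of its underside.
- rest: Wooden sloping rest fixed to the bench, 150 (x) x 104 (y) base, with a 45 degree face 150 wide and 78 long that descends towards the rest's own +y and has a lip 10 high at its foot. Origin: centre of the underside.
- rest_seat (a point): Point on the sloping face, 52 up the slope from the lip: the board's origin comes to lie here when it rests on the face against the lip, handle bar outward (board x along the rest's x, board +y down the slope). The top 26 of the board stick out beyond the face. Axes are those of the rest (not tilted).
- blue_bottle: Bystander: clear water bottle, 66 wide, 200 high. Origin at its base.
- pink_bottle: Bystander: pink bottle, 68 wide, 170 high. Origin at its base.
- red_jar: Bystander: red jar with yellow lid, 64 wide, 100 high. Origin at its base.
- mug: Bystander: white mug, 80 wide, 90 high. Origin at its base.
- dish: Bystander: purple dish, 110 wide, 22 high. Origin at its base.
- brush: Bystander: hand brush, 170 long along its x, lying on the bench.

How it is judged:
By the outcome, as a careful person would: the job done as asked, in the order asked, and still so for the second after the job is handed in, with the robot touching nothing.
It also fails if it takes over 72 s, if anything falls off the work surface, if the arm or the gripper's body presses on something with over 40 N, if the wrist force passes 120 N, or if a joint passes its speed limit or range.

### The arm

A 7-joint arm with a two-finger parallel gripper is mounted at the origin on the work surface. World frame = base frame: x ahead of the robot, y to its left, z up, the work surface at z = 0. Lengths are in m, angles in rad, forces in N, time in s.
With the tool pointing down it reaches from about 0.4 to 0.85 m from the base axis. Payload 10.4 kg.
Tool frame: the origin (TCP) lies at the very end of the fingers, on their centre line; the grasp point (between the pads) lies 19 mm behind it (bot.grip_depth is the distance from the TCP to the grasp point, in m); z points along the fingers, y is the line along which they close (so a half turn about z gives the same grasp; the last joint's range is limited). The gripper opens to 87 mm and grips with 3 to 60 N. Pads are 19 mm wide; open, the fingers measure 117 mm over their backs; the gripper's body (75 mm by 190 mm) begins 51 mm behind the grasp point.
Start: joints at [1.086, 0.332, -0.065, 1.46, 0.022, 1.35, -0.088], TCP at [0.278, -0.56, 0.223] pointing down, gripper open.
Joint ranges: [-2.6, 2.6], [-0.5, 2.12], [-1.47, 1.34], [0.16, 2.42], [-1.27, 4.41], [0.06, 2.06], [-2.6, 2.6]. Speed limits (rad/s): [2.22, 2.22, 2.79, 2.79, 3.14, 3.14, 3.14].

### API

Orientations are given as a rotation vector (axis times angle).
In Python, from workcell import bot gives the robot as it stands.
- The arm moves only by the shell command python3 -m inch 'ROWS' [FORCE]. ROWS is JSON, a list that holds one entry, the list of rows, each a list of 7 numbers: the turn, a rotation vector about the tool's x, y, z in units of pi/2 rad (1.0 is pi/2 rad), then the shift along the tool's x, y, z in units of 0.15 m (1.0 is 0.15 m), then the closure, from -1 (fully open) to 1 (shut). In form: [[[rx, ry, rz, dx, dy, dz, jaw], ...]]. A call has 1 to 8 rows; each row is the pose to reach, as a shift and turn from the pose commanded when the call began, along the tool's axes at that moment; what a row does not reach only later rows make up. A row lasts 1/10 s, in which the tool goes at most 50 mm and 8.59 degrees, less where a joint would pass 70% of its speed; a pose out of reach is approached as far as the arm can. A call with a number of a shift or a turn outside -1 to 1 is refused whole. A call with a gripper value outside its range is refused whole. The fingers move at their own pace and stop on an object; FORCE is the grip in N (left out, the last holds). Time passes only in rows, so rows that repeat a pose let the fingers close. It gives the time, the measured TCP pose, the force, the opening and the grip force at its end, in the units of the state.
- bot.get_state(): the state, without advancing time (a new reading comes with each control period).
- bot.snapshot(name): name is "side" or "top" or "wrist"; returns a dict with "img" (480x640x3 uint8, blue, green, red), "fx", "fy", "cx", "cy" (pixels), "distortion" ([k1, k2, p1, p2, k3] as OpenCV has them; the pictures are not rectified), "R" (3x3) and "t" (3): a world point X has camera coordinates R X + t. Camera axes: x right, y down, z forward; pixel columns grow to the right and rows downward; lengths in m; the calibration is good to about 2 mm. A picture is of the moment at which its call begins. There is no depth.
- bot.finish_job(): hands the job in; it is judged then, once.
The state is a dict: "t": time; "q": joint angles; "dq": joint speeds; "effort": joint torques, N m; "tool_pos": TCP position; "tcp_rot": TCP orientation; "wrist_force": force on the tool from outside, world axes, zero at the start; "moment": the same for the moment, N m; "grip_width": finger opening in m; "gripper_force": force on a finger pad.
Only numpy, scipy, OpenCV 4.12 (cv2) and the standard library are available. Lean on these libraries where they do the work, as an engineer would, in place of code of your own. Each camera call takes 0.05 s, during which the arm holds its last target. There are 200 camera calls.

## Working session

There is one attempt and no reset: what is moved stays moved. The work goes in short steps, Python scripts to look and compute and a shell command to move; the robot and the scene stay as the last step left them, time stands still between calls to the robot, and variables do not carry over. Pictures are saved under pics/ and viewed, at most 10 in all, crops included, and the job is handed in when it is done.

```bash
mkdir -p pics; ls; python3 - <<'E'
from workcell import bot
import cv2,pickle
for n in("side","top","wrist"):
    s=bot.snapshot(n);pickle.dump(s,open(f"pics/{n}0.pkl","wb"));cv2.imwrite(f"pics/{n}0.png",s["img"])
    print(n,s["fx"],s["R"],s["t"],s["distortion"])
print(bot.get_state())
E
```

```text
pics
side 441.60883665279175 [[-0.77737577 -0.62898212 -0.00827056]
 [-0.45747807  0.57433576 -0.678861  ]
 [ 0.43174151 -0.52394649 -0.73422023]] [0.41190093 0.29742108 0.76942094] [0.01016404 0.         0.         0.         0.        ]
top 439.96905257654214 [[ 0.16462173 -0.98635247  0.00291514]
 [-0.96282524 -0.16133537 -0.21665283]
 [ 0.21416637  0.03285899 -0.97624436]] [-0.1026244   0.5587092   0.94636339] [-0.08347484  0.          0.          0.          0.        ]
wrist 376.67196163311473 [[ 4.46272225e-01 -8.94897218e-01  2.67137163e-04]
 [-8.52326096e-01 -4.24951613e-01  3.04887442e-01]
 [-2.72729403e-01 -1.36290485e-01 -9.52388354e-01]] [-0.62532405 -0.03772049  0.3906002 ] [-0.02058962  0.          0.          0.          0.        ]
{'t': 0.15, 'q': array([ 1.08639141,  0.33272895, -0.06469487,  1.46070928,  0.02157004,
        1.34989736, -0.08849733]), 'dq': array([-0.00024052, -0.00137467,  0.0006726 , -0.00272628,  0.00190395,
        0.00062202,  0.0012894 ]), 'effort': array([ 3.50306200e-04, -6.23635983e+01,  2.43556383e-02, -3.90138888e+01,
       -6.13353378e-02,  3.73977469e-02,  7.58819806e-05]), 'tool_pos': array([ 0.27836171, -0.55927992,  0.22195396]), 'tcp_rot': array([-3.05722212e+00, -7.18750979e-01,  4.01532320e-04]), 'wrist_force': array([ 0.02726264, -0.60529498,  0.00901195]), 'moment': array([ 0.0447407 , -0.03823206, -0.01230726]), 'gripper_force': 0.0, 'grip_width': 0.08710133625772527}
```

View pics/top0.png

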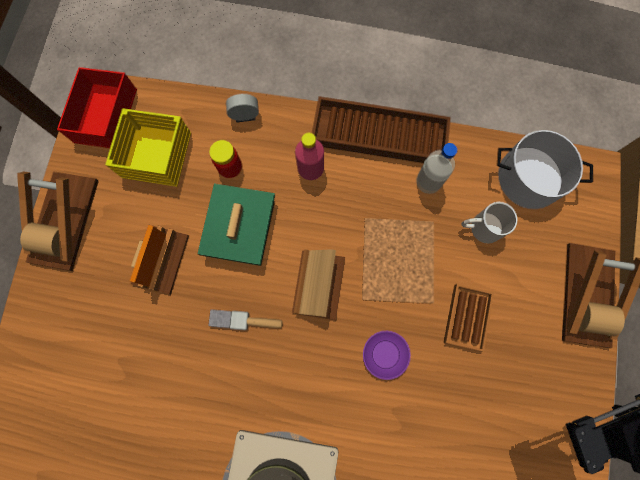

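View pics/side0.png

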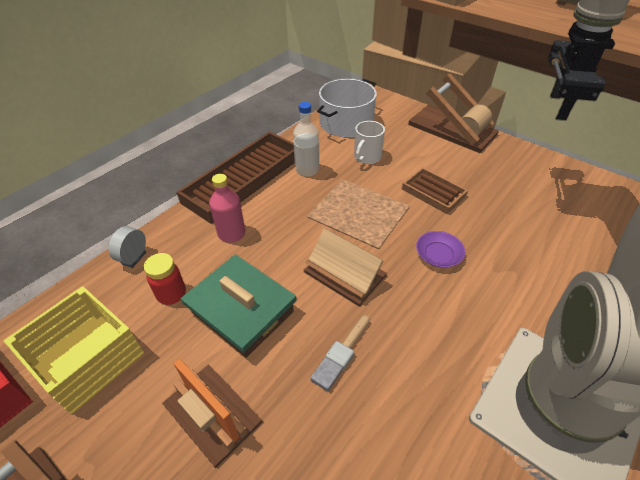

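The top view shows the green cover at (237,224) with its handle at (234,220), the mat at (398,260), and the rest at (319,285). The rack is at (159,262) with the orange board at (150,255) and its handle to the left (+y). The side view shows the same layout, with the rest's pale face turned towards that camera (+y), centred near (345,260).

```bash
cat > h.py <<'E'
import numpy as np,cv2,pickle
def K(s): return np.array([[s["fx"],0,s["cx"]],[0,s["fy"],s["cy"]],[0,0,1.]])
def ray(s,px):
    u=cv2.undistortPoints(np.float64(px).reshape(-1,1,2),K(s),np.float64(s["distortion"])).reshape(-1,2)
    R=np.array(s["R"]);t=np.array(s["t"])
    return -R.T@t, np.c_[u,np.ones(len(u))]@R
def plane(s,px,z):
    c,d=ray(s,px); return c+d*((z-c[2])/d[:,2])[:,None]
def tri(s1,p1,s2,p2):
    (a,d),(b,e)=ray(s1,p1),ray(s2,p2);out=[]
    for u,v in zip(d,e):
        k=np.linalg.lstsq(np.c_[u,-v],b-a,rcond=None)[0]; p,q=a+k[0]*u,b+k[1]*v
        out.append(np.r_[(p+q)/2,np.linalg.norm(p-q)])
    return np.array(out)
def proj(s,P): return cv2.projectPoints(np.float64(P).reshape(-1,1,3),cv2.Rodrigues(np.array(s["R"]))[0],np.array(s["t"]),K(s),np.float64(s["distortion"]))[0].reshape(-1,2)
def blob(s,lo,hi,roi,k=3):
    x0,y0,x1,y1=roi;m=cv2.inRange(cv2.cvtColor(s["img"],cv2.COLOR_BGR2HSV),lo,hi)
    z=np.zeros_like(m);z[y0:y1,x0:x1]=m[y0:y1,x0:x1]
    z=cv2.morphologyEx(z,cv2.MORPH_CLOSE,np.ones((k,k)));
    return max(cv2.findContours(z,0,1)[0],key=cv2.contourArea)
def rect(s,c,z):
    P=plane(s,c.reshape(-1,2)+0.0,z); (cx,cy),(w,h),a=cv2.minAreaRect(np.float32(P[:,:2]*1000))
    if w<h:w,h,a=h,w,a+90
    return "c %.1f %.1f  size %.1f %.1f ang %.1f"%(cx,cy,w,h,(a+90)%180-90)
E
python3 - <<'E'
from h import *
L=lambda n:pickle.load(open(f"pics/{n}0.pkl","rb"))
T,S=L("top"),L("side")
for nm,s,g in(("top",T,(190,170,290,280)),("side",S,(170,245,310,360))):
    c=blob(s,(60,80,30),(90,255,255),g,15);print(nm,"cover",rect(s,c,.056))
hsv=cv2.cvtColor(T["img"],cv2.COLOR_BGR2HSV);hs=cv2.cvtColor(S["img"],cv2.COLOR_BGR2HSV)
for n,p in dict(handle=(234,220),mat=(398,260),mat2=(385,280),orange=(150,250),bh=(137,255),rest=(318,280),rest2=(310,300),base=(338,285),bench=(280,290),rail=(170,262)).items():print(n,p,hsv[p[1],p[0]])
for n,p in dict(rest=(345,262),bench=(280,340),orange=(205,400),bh=(195,408),mat=(350,210)).items():print("s",n,p,hs[p[1],p[0]])
o=np.hstack([cv2.resize(T["img"][220:340,110:360],None,fx=3,fy=3,interpolation=2)[:, :800]])
a=cv2.resize(T["img"][235:330,285:355],(400,543));b=cv2.resize(S["img"][220:310,295:395],(400,360))
d=cv2.resize(T["img"][215:305,120:195],(400,480))
cv=np.zeros((600,800,3),np.uint8);cv[:543,:400]=a;cv[:360,400:]=b
cv2.imwrite("pics/rest.png",cv)
e=cv2.resize(S["img"][350:470,155:270],(400,417));cv=np.zeros((480,800,3),np.uint8);cv[:,:400]=d;cv[:417,400:]=e
cv2.imwrite("pics/rack.png",cv)
E
```

```text
top cover c 571.5 199.8  size 172.8 148.4 ang -0.2
side cover c 569.3 207.1  size 178.8 149.8 ang -0.2
handle (234, 220) [ 18 127 200]
mat (398, 260) [ 14 139 187]
mat2 (385, 280) [ 14 141 163]
orange (150, 250) [ 11 255  66]
bh (137, 255) [ 16 137 192]
rest (318, 280) [ 17 131 150]
rest2 (310, 300) [ 16 128 157]
base (338, 285) [ 13 179 100]
bench (280, 290) [ 13 175 173]
rail (170, 262) [ 12 175  99]
s rest (345, 262) [ 16 100 205]
s bench (280, 340) [ 13 131 123]
s orange (205, 400) [ 10 175 131]
s bh (195, 408) [ 17  99 217]
s mat (350, 210) [ 13 110 194]
```

View pics/rest.png

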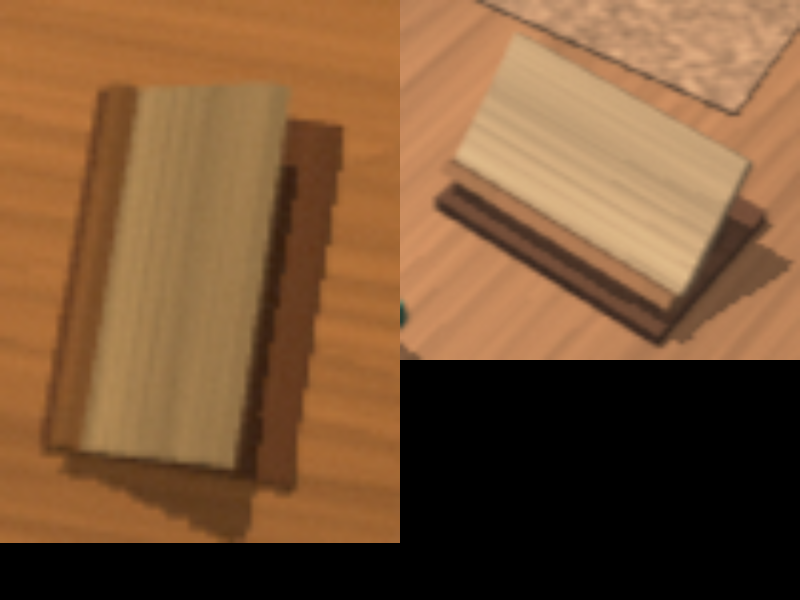

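View pics/rack.png

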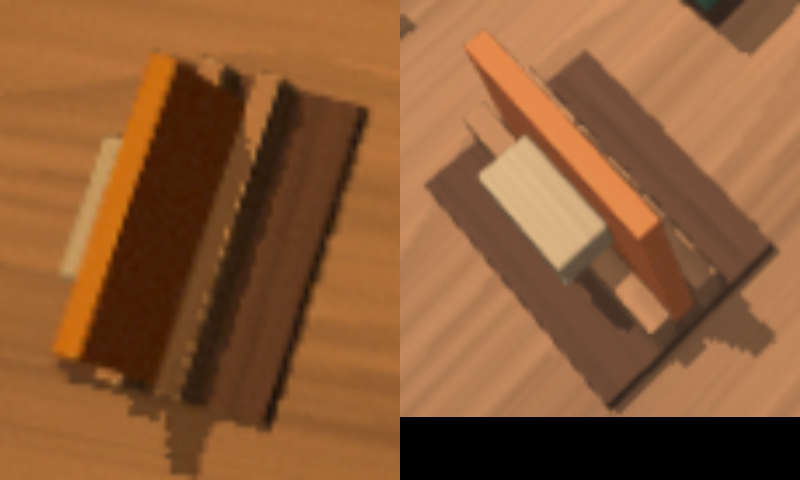

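The rest crop shows the face's upper edge running from (290,86) to (236,468) in the top view and from (516,36) to (750,162) in the side view, with open space behind it. The rack crop shows the board's free top edge from about (163,57) to (68,358) in the top view, with the handle on the +y side.

```bash
python3 - <<'E'
from h import *
np.set_printoptions(precision=4,suppress=True)
L=lambda n:pickle.load(open(f"pics/{n}0.pkl","rb"))
T,S=L("top"),L("side")
f=lambda P,o,k,dx=0:(np.array(P,float)-[dx,0]+.5)/k-.5+o
tr=f([(290,86),(236,468)],(285,235),5.714);sr=f([(516,36),(750,162)],(295,220),4,400)
R=tri(T,tr,S,sr);print("rest top edge",R,"mid",R.mean(0),"ang",np.degrees(np.arctan2(*(R[0]-R[1])[[1,0]])),np.linalg.norm((R[0]-R[1])[:3]))
tl=f([(138,92),(80,452)],(285,235),5.714);print("lip",tri(T,tl,S,f([(455,160),(685,298)],(295,220),4,400)))
tb=f([(150,53),(177,60),(54,357),(83,360)],(120,215),5.333);sb=f([(468,40),(488,33),(640,237),(660,220)],(155,350),3.478,400)
B=tri(T,tb,S,sb);print("board",B,"mid",B.mean(0));P=plane(T,tb,.114);print("plane",P,P.mean(0));Q=plane(S,sb,.114);print("plane side",Q.mean(0))
print("ang",np.degrees(np.arctan2(*(P[:2].mean(0)-P[2:].mean(0))[[1,0]])))
for s,g,n in((T,(350,205,450,315),"top"),(S,(300,170,415,250),"side")):
    c=blob(s,(8,60,60),(22,158 if n=="top" else 118,255),g,5);print(n,"mat",rect(s,c,.004))
for s,g,n in((T,(222,195,250,245),"top"),(S,(215,270,260,310),"side")):
    c=blob(s,(10,40,120),(30,200,255),g,1);print(n,"hand",rect(s,c,.086))
# cover corner tri
def quad(s,g):
    c=cv2.convexHull(blob(s,(60,80,50),(90,255,255),g,15));return cv2.boxPoints(cv2.minAreaRect(c)),c[:,0]
E
sed -n 1,1p h.py >/dev/null; python3 -m inch 2>&1 | head -5
```

```text
rest top edge [[ 0.547  -0.036   0.0704  0.0056]
 [ 0.396  -0.0397  0.0716  0.005 ]] mid [ 0.4715 -0.0379  0.071   0.0053] ang 1.4096846703766044 0.1510136396382785
lip [[0.5422 0.0253 0.0253 0.0037]
 [0.392  0.0223 0.0243 0.0007]]
board [[0.5232 0.3798 0.1167 0.0019]
 [0.5232 0.3707 0.1097 0.0014]
 [0.3949 0.3904 0.1121 0.0041]
 [0.3956 0.3796 0.108  0.0032]] mid [0.4592 0.3801 0.1116 0.0026]
plane [[0.5229 0.3804 0.114 ]
 [0.5218 0.3683 0.114 ]
 [0.3931 0.3882 0.114 ]
 [0.394  0.376  0.114 ]] [0.4579 0.3782 0.114 ]
plane side [0.4594 0.3811 0.114 ]
ang -3.4423929160686586
top mat c 558.7 -189.9  size 200.7 169.6 ang 6.5
side mat c 555.8 -147.3  size 253.0 201.4 ang -83.5
top hand c 572.2 201.2  size 78.2 17.4 ang -0.5
side hand c 572.9 205.9  size 79.8 19.9 ang 0.5
invalid input
```

```bash
cat >> h.py <<'E'
from scipy.spatial.transform import Rotation as Ro
def down(yaw): # tool x at yaw deg, z down
    return Ro.from_euler('z',yaw,degrees=True)*Ro.from_euler('x',180,degrees=True)
def go(p,R,st):
    Rc=Ro.from_rotvec(st["tcp_rot"]);np.set_printoptions(precision=3,suppress=True)
    print("pos",st["tool_pos"],"t",st["t"],"| turn",(Rc.inv()*R).as_rotvec()/(np.pi/2),"shift",Rc.inv().apply(np.array(p)-st["tool_pos"])/.15)
E
for i in 1 2; do :; done
python3 -m inch '[[[0,0,0,0.25,-0.23,0,-1],[0,0,0,0.5,-0.46,0,-1],[0,0,0,0.75,-0.69,0,-1],[0,0,0,1,-0.92,0,-1],[0,0,0,1,-0.92,0,-1]]]' &&
python3 -m inch '[[[0,0,0,0.25,-0.23,0,-1],[0,0,0,0.5,-0.46,0,-1],[0,0,0,0.75,-0.69,0,-1],[0,0,0,1,-0.92,0,-1],[0,0,0,1,-0.92,0,-1]]]'
python3 - <<'E'
from h import *
from workcell import bot
go((.572,.203,.2),down(0),bot.get_state())
E
```

```text
t: 0.65
tool_pos: [0.3545, -0.3632, 0.2229]
tcp_rot: [-3.054, -0.732, -0.002]
wrist_force: [0.4, -1.2, -0.4]
grip_width: 0.0872
gripper_force: 0.0
t: 1.15
tool_pos: [0.4262, -0.1728, 0.2229]
tcp_rot: [-3.055, -0.732, -0.002]
wrist_force: [-1.6, -0.4, 0.4]
grip_width: 0.0871
gripper_force: 0.0
pos [ 0.426 -0.173  0.223] t 1.15 | turn [-0.    -0.001  0.299] shift [ 2.002 -1.793  0.156]
```

```bash

python3 -m inch '[[[0,0,0,0.25,-0.23,0,-1],[0,0,0,0.5,-0.45,0,-1],[0,0,0,0.75,-0.68,0,-1],[0,0,0,1,-0.9,0,-1],[0,0,0,1,-0.9,0,-1]]]' >/dev/null&&
python3 -m inch '[[[0,0,0.07,0.25,-0.23,0,-1],[0,0,0.15,0.5,-0.45,0,-1],[0,0,0.22,0.75,-0.68,0,-1],[0,0,0.299,1,-0.9,0,-1],[0,0,0.299,1,-0.9,0,-1],[0,0,0.299,1,-0.9,0,-1]]]' >/dev/null
python3 - <<'E'
from h import *
from workcell import bot
go((.572,.203,.06),down(0),bot.get_state())
s=bot.snapshot("wrist");pickle.dump(s,open("pics/w1.pkl","wb"));cv2.imwrite("pics/w1.png",s["img"])
c=blob(s,(10,40,100),(30,200,255),(150,0,500,480),1)
try:
  c=blob(s,(60,80,30),(90,255,255),(0,0,640,480),15);print(rect(s,c,.056))
  x,y,w,h=cv2.boundingRect(c);print(x,y,w,h)
  c=blob(s,(10,40,100),(30,165,255),(x+20,y+20,x+w-20,y+h-20),1);print(rect(s,c,.086))
except Exception as e:print(e)
E
```

```text
pos [0.572 0.198 0.222] t 2.25 | turn [-0.     0.001 -0.003] shift [-0.    -0.035  1.078]
c 574.7 201.2  size 170.4 145.3 ang -0.2
230 117 175 187
c 576.4 201.2  size 81.0 18.0 ang 0.0
```

View pics/w1.png

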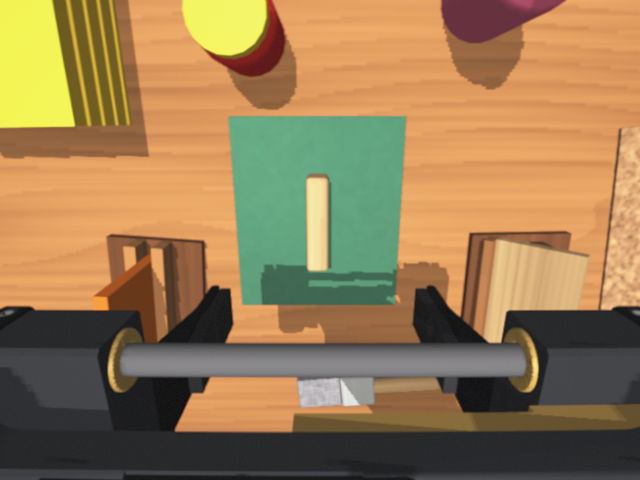

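The wrist view shows the cover's handle centred near (317,222), clear of the fingers and aligned with them. Next I descend and grip it.

```bash

python3 -m inch '[[[0,0,0,0.013,-0.023,0.3,-1],[0,0,0,0.013,-0.023,0.6,-1],[0,0,0,0.013,-0.023,0.8,-1],[0,0,0,0.013,-0.023,0.9,-1],[0,0,0,0.013,-0.023,1,-1]]]' 30 >/dev/null&&
python3 -m inch '[[[0,0,0,0,0,0.08,-1],[0,0,0,0,0,0.08,1],[0,0,0,0,0,0.08,1],[0,0,0,0,0,0.08,1],[0,0,0,0,0,0.08,1],[0,0,0,0,0,0.08,1],[0,0,0,0,0,0.08,1]]]' 30 && python3 -m inch '[[[0,0,0,0,0,-0.05,1],[0,0,0,0,0,-0.12,1],[0,0,0,0,0,-0.22,1],[0,0,0,0,0,-0.4,1],[0,0,0,0,0,-0.7,1],[0,0,0,0,0,-1,1],[0,0,0,0,0,-1,1]]]'
python3 - <<'E'
from h import *
from workcell import bot
go((.559,-.190,.18),down(6.5),bot.get_state())
s=bot.snapshot("top");pickle.dump(s,open("pics/t2.pkl","wb"))
E
```

```text
t: 3.5
tool_pos: [0.5745, 0.2001, 0.0608]
tcp_rot: [-3.141, 0.012, -0.001]
wrist_force: [-0.5, 0.1, -0.6]
grip_width: 0.0466
gripper_force: 0.0
t: 4.2
tool_pos: [0.5769, 0.2019, 0.2188]
tcp_rot: [-3.138, 0.012, -0.017]
wrist_force: [0.2, -0.2, -0.0]
grip_width: 0.0011
gripper_force: 0.0
pos [0.577 0.202 0.219] t 4.2 | turn [-0.002 -0.007 -0.077] shift [-0.102  2.614  0.248]
```

```bash

python3 -m inch '[[[0,0,0,0,0,0,-1],[0,0,0,0,0,0,-1],[0,0,0,0,0,0,-1],[0,0,0,0,0,0,-1],[0,0,0,0,0,0,-1],[0,0,0,0,0,0,-1],[0,0,0,0,0,0,-1],[0,0,0,0,0,0,-1]]]' 30
python3 - <<'E'
from h import *
from workcell import bot
s=bot.snapshot("wrist");pickle.dump(s,open("pics/w2.pkl","wb"))
c=blob(s,(60,80,30),(90,255,255),(0,0,640,480),15);print(rect(s,c,.056))
x,y,w,h=cv2.boundingRect(c)
c=blob(s,(10,40,100),(30,165,255),(x+20,y+20,x+w-20,y+h-20),1);print(rect(s,c,.086))
go((.574,.2015,.061),down(0),bot.get_state())
E
```

```text
t: 5.05
tool_pos: [0.5744, 0.2001, 0.2105]
tcp_rot: [3.142, -0.012, 0.0]
wrist_force: [0.2, -0.1, -0.2]
grip_width: 0.0571
gripper_force: 0.0
c 574.6 201.8  size 171.2 145.6 ang -0.1
c 576.3 202.1  size 81.3 17.9 ang -0.1
pos [0.574 0.2   0.211] t 5.1 | turn [ 0.    -0.    -0.005] shift [-0.003 -0.01   0.997]
```

```bash

python3 -m inch '[[[0,0,0,0,-0.012,0.3,-1],[0,0,0,0,-0.012,0.6,-1],[0,0,0,0,-0.012,0.8,-1],[0,0,0,0,-0.012,0.9,-1],[0,0,0,0,-0.012,1,-1],[0,0,0,0,-0.012,1,-1]]]' 30 >/dev/null&&
python3 -m inch '[[[0,0,0,0,0,0,1],[0,0,0,0,0,0,1],[0,0,0,0,0,0,1],[0,0,0,0,0,0,1],[0,0,0,0,0,0,1],[0,0,0,0,0,0,1],[0,0,0,0,0,0,1],[0,0,0,0,0,0,1]]]' >/dev/null&&
python3 -m inch '[[[0,0,0,0,0,0,1],[0,0,0,0,0,0,1],[0,0,0,0,0,0,1],[0,0,0,0,0,0,1],[0,0,0,0,0,0,1]]]' 30
python3 - <<'E'
from h import *
from workcell import bot
go((.559,-.190,.18),down(6.5),bot.get_state())
E
```

```text
t: 7.0
tool_pos: [0.5743, 0.2019, 0.0605]
tcp_rot: [-3.142, 0.012, -0.0]
wrist_force: [0.3, 0.9, -0.1]
grip_width: 0.0178
gripper_force: 30.0
pos [0.574 0.202 0.061] t 7.0 | turn [-0.    -0.    -0.077] shift [-0.082  2.614 -0.797]
```

```bash

python3 -m inch '[[[0,0,0,0,0,-0.05,1],[0,0,0,0,0,-0.1,1],[0,0,0,0,0,-0.2,1],[0,0,0,0,0,-0.35,1],[0,0,0,0,0,-0.55,1],[0,0,0,0,0,-0.7,1],[0,0,0,0,0,-0.7,1]]]' &&
python3 -m inch '[[[0,0,0,0,0.15,0,1],[0,0,0,0,0.35,0,1],[0,0,0,-0.02,0.6,0,1],[0,0,0,-0.03,0.87,0,1]]]' >/dev/null&&
python3 -m inch '[[[0,0,0,0,0.25,0,1],[0,0,0,0,0.5,0,1],[0,0,0,-0.02,0.75,0,1],[0,0,0,-0.03,0.95,0,1]]]' >/dev/null&&
python3 -m inch '[[[0,0,-0.02,0,0.22,0,1],[0,0,-0.04,0,0.44,0,1],[0,0,-0.06,-0.02,0.65,0,1],[0,0,-0.077,-0.03,0.79,0,1],[0,0,-0.077,-0.03,0.79,0,1],[0,0,-0.077,-0.03,0.79,0,1]]]'
python3 - <<'E'
from h import *
from workcell import bot
go((.560,-.1895,.0275),down(6.1),bot.get_state())
s=bot.snapshot("wrist");cv2.imwrite("pics/w3.png",s["img"]);pickle.dump(s,open("pics/w3.pkl","wb"))
t=bot.snapshot("top");pickle.dump(t,open("pics/t3.pkl","wb"))
c=blob(t,(60,80,30),(90,255,255),(340,170,470,330),15);
z=bot.get_state()["tool_pos"][2];print(z);print(rect(t,c,z-.0605+.056))
E
```

```text
t: 7.7
tool_pos: [0.5761, 0.2028, 0.1701]
tcp_rot: [-3.14, 0.012, -0.01]
wrist_force: [0.9, 0.6, -4.3]
grip_width: 0.0177
gripper_force: 30.0
t: 9.1
tool_pos: [0.5573, -0.1896, 0.1649]
tcp_rot: [-3.136, -0.176, 0.001]
wrist_force: [0.7, -0.4, -3.9]
grip_width: 0.0182
gripper_force: 30.0
pos [ 0.557 -0.19   0.165] t 9.1 | turn [-0.     0.001  0.004] shift [0.019 0.002 0.916]
0.16522943578978805
c 506.2 -157.6  size 83.2 74.3 ang 6.1
```

View pics/w3.png

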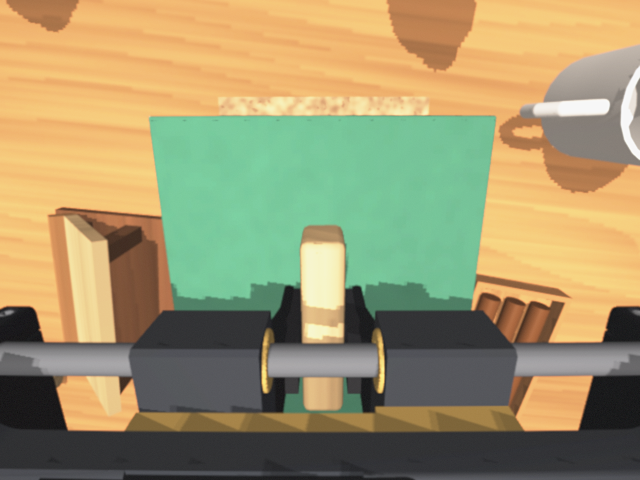

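The wrist view shows the cover level in the grip, with the mat's far edge visible at (219,97)–(428,97). The mug is clear on the right.

```bash

python3 -m inch '[[[0,0,0.004,0.019,0,0.2,1],[0,0,0.004,0.019,0,0.4,1],[0,0,0.004,0.019,0,0.6,1],[0,0,0.004,0.019,0,0.7,1],[0,0,0.004,0.019,0,0.7,1],[0,0,0.004,0.019,0,0.7,1]]]' >/dev/null
python3 - <<'E'
from h import *
from workcell import bot
s=pickle.load(open("pics/w3.pkl","rb"))
P=plane(s,[(219,97),(428,97)],.004);a=np.arctan2(*(P[0]-P[1])[[0,1]])*180/np.pi;print(P,-a,"width",np.linalg.norm(P[0]-P[1]));m=P.mean(0)
t=np.radians(6.5);print("centre",m[:2]-.1*np.array([np.cos(t),np.sin(t)]))
go((.560,-.1895,.0275),down(6.1),bot.get_state())
E
```

```text
[[ 0.65030233 -0.09620707  0.004     ]
 [ 0.66921841 -0.26316114  0.004     ]] 6.464107013562502 width 0.16802225170201154
centre [ 0.56040319 -0.19100443]
pos [ 0.561 -0.189  0.062] t 9.8 | turn [ 0.    -0.001  0.001] shift [-0.01   0.003  0.228]
```

Both mat estimates agree. Now I set the cover down, release and rise.

```bash

python3 -m inch '[[[0,0,0,0,0,0.1,1],[0,0,0,0,0,0.17,1],[0,0,0,0,0.005,0.22,1],[0,0,0,0,0.005,0.235,1],[0,0,0,0,0.005,0.235,1],[0,0,0,0,0.005,0.235,1]]]' &&
python3 -m inch '[[[0,0,0,0,0,0,-0.3],[0,0,0,0,0,0,-0.3],[0,0,0,0,0,0,-0.3],[0,0,0,0,0,0,-0.3],[0,0,0,0,0,0,-0.3]]]' &&
python3 -m inch '[[[0,0,0,0,0,-0.15,-0.3],[0,0,0,0,0,-0.3,-0.3],[0,0,0,0,0,-0.6,-0.3],[0,0,0,0,0,-1,-0.3],[0,0,0,0,0,-1,-0.3]]]' 
python3 - <<'E'
from h import *
from workcell import bot
t=bot.snapshot("top");pickle.dump(t,open("pics/t4.pkl","wb"))
c=blob(t,(60,80,30),(90,255,255),(330,190,470,330),15);print(rect(t,c,.022))
go((.470,.379,.2),down(-3.4),bot.get_state())
E
```

```text
t: 10.4
tool_pos: [0.5605, -0.1899, 0.026]
tcp_rot: [3.137, 0.168, -0.001]
wrist_force: [-5.8, 2.2, 8.5]
grip_width: 0.0178
gripper_force: 30.0
t: 10.9
tool_pos: [0.5608, -0.19, 0.0253]
tcp_rot: [3.137, 0.168, 0.0]
wrist_force: [-0.5, -0.1, 0.3]
grip_width: 0.05
gripper_force: 0.0
t: 11.4
tool_pos: [0.5634, -0.1904, 0.1815]
tcp_rot: [3.134, 0.168, 0.013]
wrist_force: [0.0, -0.3, 0.5]
grip_width: 0.0564
gripper_force: 0.0
c 555.1 -172.8  size 171.4 112.5 ang 5.5
pos [ 0.563 -0.19   0.18 ] t 11.45 | turn [ 0.002 -0.005  0.106] shift [-0.211 -3.84  -0.145]
```

```bash

python3 -m inch '[[[0,0,0.02,0,-0.25,-0.1,-0.6],[0,0,0.05,0,-0.5,-0.3,-0.6],[0,0,0.08,0,-0.75,-0.4,-0.6],[0,0,0.106,0,-0.96,-0.47,-0.6]]]' >/dev/null &&
python3 -m inch '[[[0,0,0,0,-0.25,0,-0.6],[0,0,0,0,-0.5,0,-0.6],[0,0,0,0,-0.75,0,-0.6],[0,0,0,0,-1,0,-0.6]]]' >/dev/null &&
python3 -m inch '[[[0,0,0,-0.1,-0.25,0,-0.6],[0,0,0,-0.2,-0.5,0,-0.6],[0,0,0,-0.35,-0.75,0,-0.6],[0,0,0,-0.35,-0.95,0,-0.6]]]' >/dev/null 
python3 - <<'E'
from h import *
from workcell import bot
s=bot.snapshot("wrist");pickle.dump(s,open("pics/w5.pkl","wb"))
go((.40,.379,.25),down(-3.4),bot.get_state())
E
```

```text
pos [0.508 0.255 0.245] t 12.7 | turn [-0.001  0.001  0.004] shift [-0.76  -0.785 -0.032]
```

```bash

python3 -m inch '[[[0,0,0.004,-0.25,-0.25,0,-0.6],[0,0,0.004,-0.5,-0.5,0,-0.6],[0,0,0.004,-0.76,-0.75,0,-0.6],[0,0,0.004,-0.76,-0.785,0,-0.6],[0,0,0.004,-0.76,-0.785,0,-0.6]]]' >/dev/null 
python3 - <<'E'
from h import *
from workcell import bot
s=bot.snapshot("wrist");pickle.dump(s,open("pics/w6.pkl","wb"));cv2.imwrite("pics/w6.png",s["img"])
go((.46,.379,.25),down(-3.4),bot.get_state())
print(proj(s,[(.523,.374,.114),(.394,.382,.114)]))
E
```

```text
pos [0.403 0.373 0.245] t 13.25 | turn [ 0.001  0.    -0.003] shift [ 0.377 -0.064 -0.035]
[[311.876  66.598]
 [312.917 239.655]]
```

View pics/w6.png

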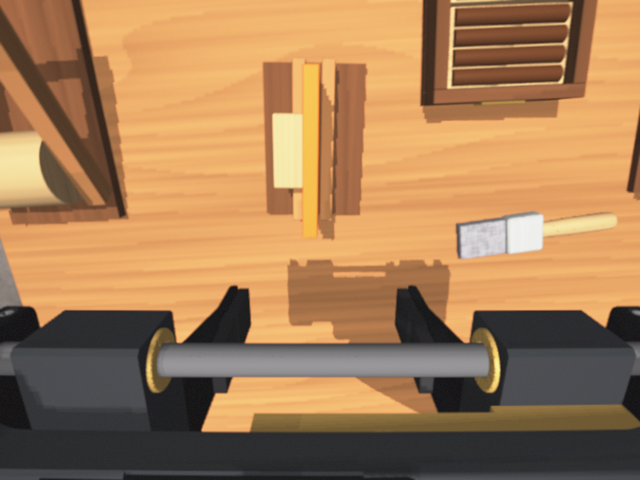

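The wrist view shows the board's top edge as a strip from (311,65) to (311,237), within about 2 px of my prediction. The handle is on the left, and the open press is at the upper right.

```bash

python3 -m inch '[[[0,0,-0.003,0.2,-0.02,0,-0.4],[0,0,-0.003,0.38,-0.042,0,-0.4],[0,0,-0.003,0.38,-0.042,0,-0.4],[0,0,-0.003,0.38,-0.042,0.2,-0.4],[0,0,-0.003,0.38,-0.042,0.4,-0.4],[0,0,-0.003,0.38,-0.042,0.6,-0.4],[0,0,-0.003,0.38,-0.042,0.6,-0.4]]]' 40
python3 - <<'E'
from h import *
from workcell import bot
go((.46,.379,.092),down(-3.4),bot.get_state())
E
```

```text
t: 13.95
tool_pos: [0.4601, 0.3718, 0.1513]
tcp_rot: [3.135, -0.099, -0.008]
wrist_force: [0.1, -0.1, -0.3]
grip_width: 0.061
gripper_force: 0.0
pos [0.46  0.372 0.151] t 13.95 | turn [ 0.003  0.003 -0.003] shift [-0.002 -0.05   0.395]
```

```bash

python3 -m inch '[[[0,0,0,0,-0.04,0,-0.4],[0,0,0,0,-0.04,0,-0.4],[0,0,0,0,-0.04,0,-0.4]]]' 40
python3 - <<'E'
from h import *
from workcell import bot
go((.46,.379,.092),down(-3.4),bot.get_state())
E
```

```text
t: 14.25
tool_pos: [0.4619, 0.382, 0.1574]
tcp_rot: [-3.139, 0.096, -0.003]
wrist_force: [0.5, 0.2, -0.3]
grip_width: 0.0609
gripper_force: 0.0
pos [0.462 0.382 0.157] t 14.25 | turn [-0.001 -0.001 -0.001] shift [-0.012  0.021  0.436]
```

```bash

python3 -m inch '[[[0,0,0,-0.01,0.02,0.15,-0.4],[0,0,0,-0.01,0.02,0.3,-0.4],[0,0,0,-0.01,0.02,0.43,-0.4],[0,0,0,-0.01,0.02,0.43,-0.4],[0,0,0,-0.01,0.02,0.43,-0.4]]]' >/dev/null
python3 -m inch '[[[0,0,0,0,0,0,1],[0,0,0,0,0,0,1],[0,0,0,0,0,0,1],[0,0,0,0,0,0,1],[0,0,0,0,0,0,1],[0,0,0,0,0,0,1],[0,0,0,0,0,0,1],[0,0,0,0,0,0,1]]]' >/dev/null
python3 -m inch '[[[0,0,0,0,0,0,1],[0,0,0,0,0,0,1],[0,0,0,0,0,0,1]]]' 40
python3 - <<'E'
from h import *
from workcell import bot
go((.46,.379,.092),down(-3.4),bot.get_state())
E
```

```text
t: 15.85
tool_pos: [0.4596, 0.3787, 0.0913]
tcp_rot: [-3.139, 0.096, -0.0]
wrist_force: [1.6, 4.3, -2.8]
grip_width: 0.0119
gripper_force: 39.6
pos [0.46  0.379 0.091] t 15.85 | turn [-0.    -0.    -0.001] shift [ 0.002 -0.002 -0.005]
```

```bash

python3 -m inch '[[[0,0,0,0,0,-0.06,1],[0,0,0,0,0,-0.15,1],[0,0,0,0,0,-0.3,1],[0,0,0,0,0,-0.5,1],[0,0,0,0,0,-0.75,1],[0,0,0,0,0,-0.9,1],[0,0,0,0,0,-0.9,1],[0,0,0,0,0,-0.9,1]]]'
python3 - <<'E'
from h import *
from workcell import bot
np.set_printoptions(precision=4,suppress=True)
L=lambda n:pickle.load(open(f"pics/{n}.pkl","rb"))
T,A,B,w5,w6=[L(n) for n in("top0","w1","w3","w5","w6")]
f=lambda P,o,k,dx=0:(np.array(P,float)-[dx,0]+.5)/k-.5+o
tr=f([(290,86),(236,468)],(285,235),5.714)
print("top-w1",tri(T,tr[:1],A,[(587,254)]),"w1-w3",tri(A,[(587,254)],B,[(96,241)]),"top-w3",tri(T,tr[:1],B,[(96,241)]))
for z in(.068,.071):
  P=plane(T,tr,z);print(z,P,np.degrees(np.arctan2(*(P[0]-P[1])[[1,0]])))
i=np.zeros((600,800,3),np.uint8)
i[:400,:400]=cv2.resize(A["img"][220:320,460:600],None,fx=2.857,fy=2.857)[:400,:400] if 0 else cv2.copyMakeBorder(cv2.resize(A["img"][225:315,460:590],(400,277)),0,123,0,0,0)
i[:400,400:]=cv2.resize(B["img"][200:420,40:180],(255,400))[:, :255] if 0 else cv2.copyMakeBorder(cv2.resize(B["img"][200:420,40:180],(255,400)),0,0,0,145,0)
cv2.imwrite("pics/rest2.png",i)
s=w5["img"];cv2.imwrite("pics/w5.png",s)
print(bot.get_state()["tool_pos"],bot.get_state()["grip_width"])
E
```

```text
t: 16.65
tool_pos: [0.4594, 0.3775, 0.2256]
tcp_rot: [3.139, -0.097, -0.001]
wrist_force: [-0.3, -0.5, -4.1]
grip_width: 0.012
gripper_force: 39.9
top-w1 [[ 0.5442 -0.0375  0.0724  0.0004]] w1-w3 [[ 0.5457 -0.0333  0.0784  0.0017]] top-w3 [[ 0.5441 -0.0359  0.0803  0.0043]]
0.068 [[ 0.545  -0.0373  0.068 ]
 [ 0.3939 -0.0408  0.068 ]] 1.3049665890699016
0.071 [[ 0.5444 -0.0374  0.071 ]
 [ 0.3938 -0.0408  0.071 ]] 1.3049665890699
[0.4594 0.3775 0.2256] 0.01197840421842235
```

View pics/w5.png

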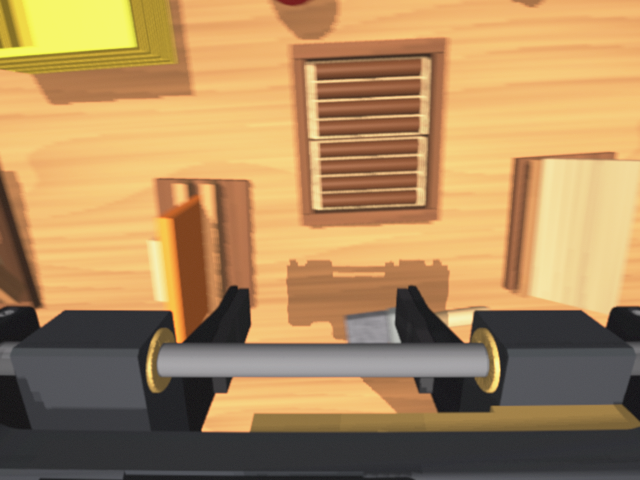

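The wrist view shows the open press, with rim corners near (292,44), (445,38), (436,222) and (302,226). The board's rest is on the right with a clear face.

```bash
cat >> h.py <<'E'
def rest_pose(yaw=1.3,seat=(.4695,-.0196,.0536)):
    a=np.radians(yaw);bx=np.array([np.cos(a),np.sin(a),0]);d=np.array([-np.sin(a),np.cos(a),0]);z=np.array([0,0,1.])
    return np.array(seat),bx,(d-z)/2**.5,(d+z)/2**.5
E
python3 -m inch '[[[0,0,0,0,0.15,0,1],[0,0,0,0,0.4,0,1],[0,0,0,0,0.7,0,1],[0,0,0,0,1,0,1],[0,0,0,0,1,0,1],[0,0,0,0,1,0,1]]]'
python3 - <<'E'
from h import *
from workcell import bot
s,bx,by,bz=rest_pose()
R=Ro.from_matrix(np.c_[bx,-bz,by]);st=bot.get_state()
p=s-.0293*by+.006*bz
print("final",p);go(p+.06*bz-.006*by,R,st)
w=pickle.load(open("pics/w5.pkl","rb"))
P=plane(w,[(292,44),(445,38),(436,222),(302,226)],.05);print(P,P.mean(0))
print(cv2.minAreaRect(np.float32(P[:,:2]*1000)))
E
```

```text
t: 17.25
tool_pos: [0.4499, 0.2266, 0.2248]
tcp_rot: [3.138, -0.101, -0.003]
wrist_force: [-0.3, 0.4, -3.0]
grip_width: 0.0119
gripper_force: 40.0
final [ 0.46987379 -0.03607135  0.07856087]
pos [0.45  0.227 0.225] t 17.25 | turn [ 0.501 -0.02  -0.053] shift [0.224 1.484 0.666]
[[0.656 0.268 0.05 ]
 [0.654 0.137 0.05 ]
 [0.492 0.14  0.05 ]
 [0.495 0.271 0.05 ]] [0.574 0.204 0.05 ]
((573.9822998046875, 203.88250732421875), (131.45997619628906, 162.53024291992188), 89.02936553955078)
```

```bash

python3 -m inch '[[[0.08,0,-0.02,0.1,0.25,0,1],[0.16,0,-0.03,0.2,0.5,0,1],[0.24,-0.01,-0.04,0.22,0.8,0.1,1],[0.32,-0.01,-0.05,0.22,1,0.1,1],[0.4,-0.02,-0.05,0.22,1,0.1,1],[0.501,-0.02,-0.053,0.22,1,0.1,1],[0.501,-0.02,-0.053,0.22,1,0.1,1],[0.501,-0.02,-0.053,0.22,1,0.1,1]]]'
python3 - <<'E'
from h import *
from workcell import bot
s,bx,by,bz=rest_pose()
R=Ro.from_matrix(np.c_[bx,-bz,by]);st=bot.get_state()
p=s-.0293*by+.006*bz
go(p+.06*bz-.006*by,R,st)
E
```

```text
t: 18.05
tool_pos: [0.4736, 0.0771, 0.2096]
tcp_rot: [-2.355, -0.03, 0.014]
wrist_force: [-0.1, 0.6, -4.0]
grip_width: 0.0115
gripper_force: 40.0
pos [0.474 0.077 0.21 ] t 18.05 | turn [-0.001  0.002  0.001] shift [-0.043  0.751  0.044]
```

```bash

python3 -m inch '[[[0,0,0,-0.02,0.25,0.02,1],[0,0,0,-0.04,0.5,0.04,1],[0,0,0,-0.04,0.75,0.04,1],[0,0,0,-0.04,0.9,0.04,1],[0,0,0,-0.04,1,0.04,1],[0,0,0,-0.04,1,0.04,1],[0,0,0,-0.04,1,0.04,1]]]'
python3 - <<'E'
from h import *
from workcell import bot
s,bx,by,bz=rest_pose()
R=Ro.from_matrix(np.c_[bx,-bz,by])
p=s-.0293*by+.006*bz
go(p-.004*by,R,bot.get_state())
a=bot.snapshot("side");b=bot.snapshot("top")
i=np.zeros((600,800,3),np.uint8)
i[:480,:440]=cv2.resize(a["img"][180:340,280:427],(440,480));i[:480,440:]=cv2.resize(b["img"][220:340,270:360],(360,480))
cv2.imwrite("pics/c1.png",i)
E
```

```text
t: 18.75
tool_pos: [0.4717, -0.0234, 0.1018]
tcp_rot: [-2.355, -0.035, 0.009]
wrist_force: [-0.5, 0.8, -3.0]
grip_width: 0.0119
gripper_force: 40.0
pos [ 0.472 -0.023  0.102] t 18.75 | turn [-0.001  0.001  0.004] shift [-0.015  0.169  0.023]
```

View pics/c1.png

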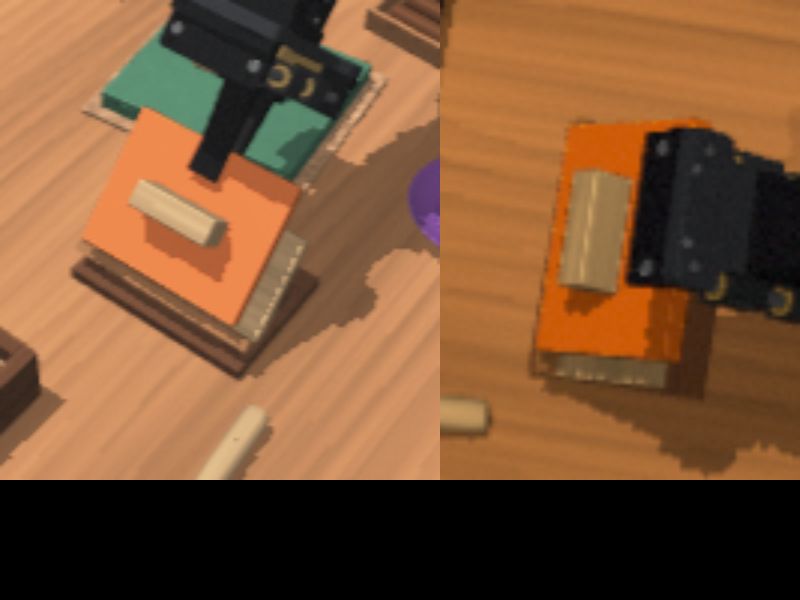

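The composite shows the board hovering parallel to the face with its handle outward, slightly above the face and within its width. I close in along the face normal.

```bash

python3 -m inch '[[[0,0,0,-0.015,0.04,0,1],[0,0,0,-0.015,0.08,0,1],[0,0,0,-0.015,0.11,0,1],[0,0,0,-0.015,0.13,0,1],[0,0,0,-0.015,0.13,0,1],[0,0,0,-0.015,0.13,0,1]]]'
python3 -m inch '[[[0,0,0,0,0.013,0,1],[0,0,0,0,0.013,0,1],[0,0,0,0,0.013,0,1]]]'
python3 -m inch '[[[0,0,0,0,0.013,0,1],[0,0,0,0,0.013,0,1],[0,0,0,0,0.013,0,1]]]'
python3 - <<'E'
from h import *
from workcell import bot
s,bx,by,bz=rest_pose()
R=Ro.from_matrix(np.c_[bx,-bz,by])
p=s-.0293*by+.006*bz
go(p,R,bot.get_state());print(bot.get_state()["wrist_force"],bot.get_state()["moment"])
E
```

```text
t: 19.45
tool_pos: [0.4693, -0.0338, 0.0915]
tcp_rot: [-2.343, -0.038, 0.011]
wrist_force: [-6.6, 10.7, 30.7]
grip_width: 0.0118
gripper_force: 40.3
t: 19.75
tool_pos: [0.4694, -0.034, 0.0913]
tcp_rot: [-2.34, -0.04, 0.011]
wrist_force: [-8.9, 13.7, 38.7]
grip_width: 0.0117
gripper_force: 40.4
t: 20.05
tool_pos: [0.4696, -0.0343, 0.0911]
tcp_rot: [-2.338, -0.041, 0.011]
wrist_force: [-9.7, 15.1, 47.5]
grip_width: 0.0117
gripper_force: 40.6
pos [ 0.47  -0.034  0.091] t 20.05 | turn [-0.012  0.003  0.007] shift [0.001 0.069 0.05 ]
[-9.708 15.143 47.469] [9.934 1.989 1.487]
```

```bash

python3 -m inch '[[[0,0,0,0,-0.05,0,1],[0,0,0,0,-0.09,0,1],[0,0,0,0,-0.1,-0.04,1],[0,0,0,0,-0.1,-0.08,1],[0,0,0,0,-0.1,-0.08,1],[0,0,0,0,-0.1,-0.08,1]]]'
python3 - <<'E'
from h import *
from workcell import bot
s,bx,by,bz=rest_pose()
R=Ro.from_matrix(np.c_[bx,-bz,by])
p=s-.0293*by+.006*bz
go(p,R,bot.get_state())
S,T=bot.snapshot("side"),bot.snapshot("top")
pickle.dump((S,T),open("pics/c2.pkl","wb"))
# board pose in hand: orange mask corners vs prediction
st=bot.get_state();Rc=Ro.from_rotvec(st["tcp_rot"]).as_matrix();bx,bz,by=Rc[:,0],-Rc[:,1],Rc[:,2];o=st["tool_pos"]+.0293*by-.006*bz
C=[o+sx*.065*bx+sy*.052*by+.012*bz for sx,sy in((1,1),(-1,1),(1,-1),(-1,-1))]
for n,s,g in(("side",S,(280,180,427,340)),("top",T,(270,220,360,340))):
    c=blob(s,(5,195 if n=="top" else 150,60),(13,255,255),g,3)[:,0]
    print(n,"pred",proj(s,C).round(0).tolist());print(cv2.approxPolyDP(cv2.convexHull(c),4,True)[:,0].tolist())
E
```

```text
t: 20.65
tool_pos: [0.4692, -0.0401, 0.103]
tcp_rot: [-2.355, -0.03, 0.009]
wrist_force: [0.5, 0.0, -4.1]
grip_width: 0.0117
gripper_force: 39.9
pos [ 0.469 -0.04   0.103] t 20.65 | turn [-0.001 -0.     0.002] shift [0.005 0.097 0.134]
side pred [[313.0, 254.0], [363.0, 284.0], [334.0, 211.0], [386.0, 238.0]]
[[333, 212], [386, 238], [363, 283], [314, 254]]
top pred [[308.0, 252.0], [299.0, 308.0], [341.0, 250.0], [333.0, 311.0]]
[[344, 253], [336, 313], [301, 309], [308, 255]]
```

```bash

python3 -m inch '[[[0,0,0,0,0.02,0,1],[0,0,0,0,0.04,0,1],[0,0,0,0,0.04,0,1],[0,0,0,0,0.04,0,1]]]'
python3 -m inch '[[[0,0,0,0,0.013,0,1],[0,0,0,0,0.013,0,1],[0,0,0,0,0.013,0,1]]]'
python3 -m inch '[[[0,0,0,0,0.013,0,1],[0,0,0,0,0.013,0,1],[0,0,0,0,0.013,0,1]]]'
python3 - <<'E'
from h import *
from workcell import bot
s,bx,by,bz=rest_pose()
R=Ro.from_matrix(np.c_[bx,-bz,by])
p=s-.0293*by+.006*bz
go(p,R,bot.get_state())
E
```

```text
t: 21.15
tool_pos: [0.4693, -0.0422, 0.1001]
tcp_rot: [-2.351, -0.033, 0.01]
wrist_force: [-2.5, 4.4, 6.7]
grip_width: 0.0116
gripper_force: 39.9
t: 21.45
tool_pos: [0.4694, -0.0424, 0.0998]
tcp_rot: [-2.348, -0.035, 0.01]
wrist_force: [-2.3, 6.5, 14.5]
grip_width: 0.0116
gripper_force: 39.9
t: 21.75
tool_pos: [0.4694, -0.0426, 0.0996]
tcp_rot: [-2.345, -0.036, 0.011]
wrist_force: [-4.8, 9.4, 21.6]
grip_width: 0.0118
gripper_force: 40.2
pos [ 0.469 -0.043  0.1  ] t 21.75 | turn [-0.007  0.002  0.005] shift [0.004 0.07  0.129]
```

```bash

python3 -m inch '[[[0,0,0,0,-0.03,0,1],[0,0,0,0,-0.03,0.03,1],[0,0,0,0,-0.03,0.06,1],[0,0,0,0,-0.03,0.09,1],[0,0,0,0,-0.03,0.1,1],[0,0,0,0,-0.03,0.1,1]]]'
python3 -m inch '[[[0,0,0,0,0,0.013,1],[0,0,0,0,0,0.013,1],[0,0,0,0,0,0.013,1]]]'
python3 -m inch '[[[0,0,0,0,0,0.013,1],[0,0,0,0,0,0.013,1],[0,0,0,0,0,0.013,1]]]'
python3 - <<'E'
from h import *
from workcell import bot
s,bx,by,bz=rest_pose()
R=Ro.from_matrix(np.c_[bx,-bz,by])
p=s-.0293*by+.0165*bz
go(p,R,bot.get_state())
E
```

```text
t: 22.35
tool_pos: [0.4693, -0.0311, 0.0894]
tcp_rot: [-2.351, -0.033, 0.009]
wrist_force: [1.4, 6.5, 4.3]
grip_width: 0.0119
gripper_force: 39.9
t: 22.65
tool_pos: [0.4694, -0.0299, 0.0882]
tcp_rot: [-2.352, -0.032, 0.009]
wrist_force: [1.4, 4.3, 6.0]
grip_width: 0.0116
gripper_force: 39.9
t: 22.95
tool_pos: [0.4693, -0.0296, 0.0879]
tcp_rot: [-2.352, -0.032, 0.008]
wrist_force: [-5.2, -0.8, 18.5]
grip_width: 0.0118
gripper_force: 39.9
pos [ 0.469 -0.03   0.088] t 22.95 | turn [-0.003 -0.     0.003] shift [0.003 0.005 0.014]
```

```bash

python3 -m inch '[[[0,0,0,0,0,-0.006,0.4],[0,0,0,0,0,-0.006,0.4],[0,0,0,0,0,-0.006,0.4],[0,0,0,0,0,-0.006,0.4],[0,0,0,0,0,-0.006,0.4]]]'
python3 -m inch '[[[0,0,0,0,0,-0.08,0.4],[0,0,0,0,0,-0.2,0.4],[0,0,0,0,0,-0.5,0.4],[0,0,0,0,0,-0.8,-0.2],[0,0,0,0,0,-0.8,-0.2],[0,0,0,0,0,-0.8,-0.2]]]'
python3 - <<'E'
from h import *
from workcell import bot
S,T=bot.snapshot("side"),bot.snapshot("top");pickle.dump((S,T),open("pics/c3.pkl","wb"))
s,bx,by,bz=rest_pose(seat=(.4695,-.0122,.061))
C=[s+sx*.065*bx+sy*.052*by+.012*bz for sx,sy in((1,1),(-1,1),(1,-1),(-1,-1))]
H=[s+sx*.032*bx+sy*.010*by+.04*bz for sx,sy in((1,1),(-1,1),(1,-1),(-1,-1))]
for n,q,g in(("side",S,(280,180,427,340)),("top",T,(270,220,360,340))):
    c=blob(q,(5,195 if n=="top" else 150,60),(13,255,255),g,3)[:,0]
    print(n,"pred",proj(q,C).round(0).tolist(),"H",proj(q,H).mean(0));print(cv2.approxPolyDP(cv2.convexHull(c),4,True)[:,0].tolist())
R=Ro.from_matrix(np.c_[bx,-by,-bz])
go(s+.117*bz,R,bot.get_state())
E
```

```text
t: 23.45
tool_pos: [0.469, -0.0305, 0.0865]
tcp_rot: [-2.354, -0.031, 0.009]
wrist_force: [0.4, 1.5, 0.6]
grip_width: 0.0258
gripper_force: 0.0
t: 24.05
tool_pos: [0.4712, -0.1167, 0.172]
tcp_rot: [-2.356, -0.03, 0.007]
wrist_force: [0.1, 0.7, -0.9]
grip_width: 0.0424
gripper_force: 0.0
side pred [[309.0, 262.0], [359.0, 292.0], [330.0, 219.0], [382.0, 246.0]] H [339.06420489 254.21758014]
[[331, 219], [382, 246], [360, 291], [310, 261]]
top pred [[304.0, 252.0], [295.0, 308.0], [336.0, 251.0], [327.0, 311.0]] H [305.9041634  277.62114518]
[[338, 253], [332, 311], [296, 308], [305, 254]]
pos [ 0.471 -0.115  0.171] t 24.15 | turn [-1.002 -0.001  0.002] shift [ 0.012 -0.742  1.004]
```

```bash

python3 -m inch '[[[0,0,0,0,-0.25,0,-0.2],[-0.08,0,0,0,-0.5,0.05,-0.2],[-0.16,0,0,0,-0.7,0.1,-0.2],[-0.25,0,0,0,-0.85,0.1,-0.2],[-0.33,0,0,0,-0.85,0.1,-0.2],[-0.41,0,0,0,-0.85,0.1,-0.2],[-0.5,0,0,0,-0.85,0.1,-0.2],[-0.5,0,0,0,-0.85,0.1,-0.2]]]'
python3 -m inch '[[[-0.09,0,0,0,0,0,-0.2],[-0.18,0,0,0,0,0,-0.2],[-0.27,0,0,0,0,0,-0.2],[-0.36,0,0,0,0,0,-0.2],[-0.45,0,0,0,0,0,-0.2],[-0.5,0,0,0,0,0,-0.2],[-0.5,0,0,0,0,0,-0.2],[-0.5,0,0,0,0,0,-0.2]]]'
python3 - <<'E'
from h import *
from workcell import bot
s,bx,by,bz=rest_pose(seat=(.4695,-.0122,.061))
R=Ro.from_matrix(np.c_[bx,-by,-bz])
go(s+.06*bz,R,bot.get_state())
E
```

```text
t: 24.95
tool_pos: [0.4677, -0.01, 0.2512]
tcp_rot: [3.139, 0.055, 0.006]
wrist_force: [-0.5, 1.2, 0.0]
grip_width: 0.0524
gripper_force: 0.0
t: 25.75
tool_pos: [0.4676, -0.0151, 0.2502]
tcp_rot: [2.36, 0.03, 0.012]
wrist_force: [1.6, 0.2, -0.2]
grip_width: 0.0521
gripper_force: 0.0
pos [ 0.468 -0.015  0.25 ] t 25.75 | turn [-0.003 -0.001  0.001] shift [ 0.014 -0.903  0.482]
```

```bash

python3 -m inch '[[[0,0,0,0.01,-0.25,0,-0.2],[0,0,0,0.014,-0.5,0,-0.2],[0,0,0,0.014,-0.75,0,-0.2],[0,0,0,0.014,-0.9,0,-0.2],[0,0,0,0.014,-0.9,0,-0.2],[0,0,0,0.014,-0.9,0,-0.2],[0,0,0,0.014,-0.9,0,-0.2]]]'
python3 - <<'E'
from h import *
from workcell import bot
w=bot.snapshot("wrist");pickle.dump(w,open("pics/w7.pkl","wb"));cv2.imwrite("pics/w7.png",w["img"])
s,bx,by,bz=rest_pose(seat=(.4695,-.0122,.061))
R=Ro.from_matrix(np.c_[bx,-by,-bz])
go(s+.06*bz,R,bot.get_state())
H=np.array([s+sx*.032*bx+sy*.010*by+.04*bz for sx,sy in((1,1),(-1,1),(-1,-1),(1,-1))]);C=np.array([s+sx*.065*bx+sy*.052*by+.012*bz for sx,sy in((1,1),(-1,1),(-1,-1),(1,-1))])
q=proj(w,H);print("pred",q.round(),proj(w,C).round())
def onp(px,h):
    c,d=ray(w,px);k=((s+h*bz-c)@bz)/(d@bz);P=c+d*k[:,None]-s
    (a,b),sz,an=cv2.minAreaRect(np.float32(np.c_[P@bx,P@by]*1000));print(np.round((a,b,*sz,an),1))
x0,y0=q.min(0).astype(int)-25;x1,y1=q.max(0).astype(int)+25
c=blob(w,(14,30,90),(30,180,255),(max(x0,0),max(y0,0),x1,y1),1);print(cv2.boundingRect(c));onp(c[:,0],.04)
c=blob(w,(4,190,60),(13,255,255),(150,0,500,330),15);print(cv2.boundingRect(c));onp(c[:,0],.012)
E
```

```text
t: 26.45
tool_pos: [0.4687, 0.0794, 0.1572]
tcp_rot: [2.359, 0.025, 0.017]
wrist_force: [0.2, -0.3, 0.8]
grip_width: 0.0524
gripper_force: 0.0
pos [0.469 0.08  0.157] t 26.5 | turn [-0.002 -0.002 -0.002] shift [-0.01  -0.02   0.486]
pred [[303. 204.]
 [304. 289.]
 [331. 289.]
 [332. 203.]] [[247. 152.]
 [256. 311.]
 [381. 311.]
 [388. 151.]]
(307, 197, 30, 93)
[ 2.2 -2.9 20.2 68.6 89.9]
(280, 200, 27, 89)
[-7.4 19.6 20.1 73.2 89.1]
```

View pics/w7.png

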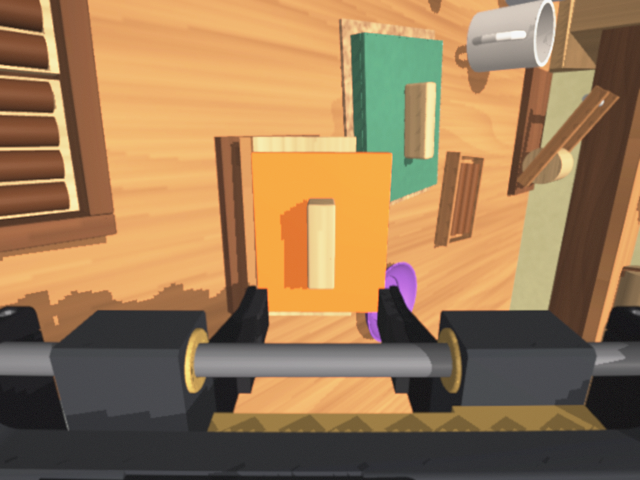

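The wrist view shows the board lying on the rest, (250,152)–(391,312), with its handle at (307–335,198–289) between the fingers. The cover sits squarely on the mat. Next I grip the handle.

```bash

python3 -m inch '[[[0,0,0,0,0,0.2,-0.2],[0,0,0,0,0,0.4,-0.2],[0,0,0,0,0,0.55,-0.2],[0,0,0,0,0,0.65,-0.2],[0,0,0,0,0,0.74,-0.2],[0,0,0,0,0,0.77,-0.2],[0,0,0,0,0,0.77,-0.2],[0,0,0,0,0,0.77,-0.2]]]' 45
python3 -m inch '[[[0,0,0,0,0,0,1],[0,0,0,0,0,0,1],[0,0,0,0,0,0,1],[0,0,0,0,0,0,1],[0,0,0,0,0,0,1],[0,0,0,0,0,0,1],[0,0,0,0,0,0,1],[0,0,0,0,0,0,1]]]' 45
python3 - <<'E'
from h import *
from workcell import bot
s,bx,by,bz=rest_pose(seat=(.4695,-.0122,.061))
R=Ro.from_matrix(np.c_[bx,-by,-bz])
go(s+.0155*bz,R,bot.get_state())
E
```

```text
t: 27.3
tool_pos: [0.4708, 0.0002, 0.0745]
tcp_rot: [2.359, 0.029, 0.017]
wrist_force: [1.3, 0.4, 0.5]
grip_width: 0.0522
gripper_force: 0.0
t: 28.1
tool_pos: [0.4704, -0.0011, 0.0745]
tcp_rot: [2.357, 0.028, 0.016]
wrist_force: [-0.8, -1.0, 5.8]
grip_width: 0.0194
gripper_force: 45.0
pos [ 0.47  -0.001  0.075] t 28.1 | turn [-0.001 -0.002 -0.   ] shift [-0.008 -0.011  0.013]
```

```bash

python3 -m inch '[[[0,0,0,0,0,-0.05,1],[0,0,0,0,0,-0.15,1],[0,0,0,0,0,-0.3,1],[0,0,0,0,0,-0.55,1],[0,0,0,0,0,-0.8,1],[0,0,0,0,0,-0.9,1],[0,0,0,0,0,-0.9,1]]]'
python3 -m inch '[[[0.06,0,0,0,0,0,1],[0.14,0,0,0,0,0,1],[0.22,0,0,0,0,0,1],[0.3,0,0,0,0,0,1],[0.38,0,0,0,0,0,1],[0.46,0,0,0,0,0,1],[0.5,0,0,0,0,0,1],[0.5,0,0,0,0,0,1]]]'
python3 - <<'E'
from h import *
from workcell import bot
go((.573,.2025,.16),down(0),bot.get_state())
E
```

```text
t: 28.8
tool_pos: [0.468, 0.0974, 0.1706]
tcp_rot: [2.361, 0.032, 0.02]
wrist_force: [0.2, 0.8, -3.9]
grip_width: 0.0197
gripper_force: 45.0
t: 29.6
tool_pos: [0.4672, 0.0906, 0.1686]
tcp_rot: [-3.14, -0.029, -0.002]
wrist_force: [-0.2, -0.3, -3.4]
grip_width: 0.0199
gripper_force: 45.0
pos [0.467 0.091 0.169] t 29.6 | turn [-0.001 -0.001  0.012] shift [ 0.719 -0.732  0.059]
```

```bash
python3 - <<'E'
from h import *
from workcell import bot
S,T=pickle.load(open("pics/c3.pkl","rb"));w5=pickle.load(open("pics/w5.pkl","rb"))
N=bot.snapshot("wrist");pickle.dump(N,open("pics/w8.pkl","wb"))
P=np.array([(.573+a*.081,.2025+b*.068,.05) for a,b in((1,1),(-1,1),(-1,-1),(1,-1))])
for n,s in(("top",T),("side",S),("w5",w5),("w8",N)):
    q=proj(s,P);x0,y0=np.maximum(q.min(0),0).astype(int);x1,y1=q.max(0).astype(int)
    hsv=cv2.cvtColor(s["img"],cv2.COLOR_BGR2HSV);print(n,q.round().tolist())
    for lo,hi in(((10,30,130),(32,125,255)),((10,30,110),(32,150,255))):
        m=cv2.inRange(hsv,lo,hi);z=np.zeros_like(m);z[y0:y1,x0:x1]=m[y0:y1,x0:x1]
        z=cv2.morphologyEx(z,cv2.MORPH_OPEN,np.ones((2,2)))
        pts=cv2.findNonZero(z)
        if pts is not None:print("  ",len(pts),rect(s,pts,.05))
# intensity profile in top across the press centre lines
for a,b in(((.573,.30,.05),(.573,.105,.05)),((.68,.2025,.05),(.465,.2025,.05))):
    L=np.linspace(a,b,60);q=proj(T,L).round().astype(int);h=cv2.cvtColor(T["img"],cv2.COLOR_BGR2HSV)
    k=1 if a[0]==b[0] else 0
    print(" ".join(f"{int(l[k]*1000)}:{h[v,u,1]}/{h[v,u,2]}" for l,(u,v) in zip(L,q)))
E
```

```text
top [[215.0, 186.0], [200.0, 252.0], [258.0, 261.0], [271.0, 195.0]]
   4 c 573.9 143.8  size 2.5 2.3 ang 11.3
   208 c 567.5 194.2  size 130.7 109.1 ang -0.2
side [[186.0, 299.0], [243.0, 345.0], [293.0, 297.0], [236.0, 258.0]]
   222 c 565.5 206.9  size 128.5 107.6 ang -0.3
   5163 c 579.3 208.9  size 236.7 204.5 ang 38.7
w5 [[289.0, 47.0], [303.0, 229.0], [441.0, 221.0], [448.0, 38.0]]
   6503 c 574.1 202.0  size 152.8 134.2 ang 87.8
   23875 c 573.3 200.5  size 168.5 155.7 ang -3.2
w8 [[46.0, -50.0], [86.0, 200.0], [264.0, 203.0], [258.0, -48.0]]
   5905 c 567.2 195.8  size 119.7 105.1 ang -0.3
   25242 c 558.3 216.7  size 170.9 135.8 ang -89.5
300:174/182 296:175/188 293:173/187 290:179/181 286:172/184 283:172/184 280:171/186 276:170/187 273:175/184 270:172/179 266:180/119 263:176/100 260:184/101 257:164/101 253:161/38 250:131/82 247:125/161 243:127/130 240:134/110 237:120/125 233:124/140 230:128/134 227:157/57 223:177/52 220:126/146 217:130/116 214:146/75 210:170/54 207:128/140 204:128/136 200:142/106 197:160/83 194:164/67 190:128/136 187:128/131 184:137/104 181:181/45 177:125/
[... 242 characters left out ...]
192 105:174/191
680:171/173 676:169/169 672:172/172 669:171/177 665:169/175 661:173/174 658:172/162 654:170/165 650:174/116 647:184/111 643:169/95 639:165/48 636:143/68 632:188/88 628:166/100 625:187/64 621:173/59 618:178/86 614:171/97 610:222/70 607:200/51 603:199/77 599:178/90 596:161/103 592:198/63 588:145/60 585:195/81 581:178/83 577:182/70 574:199/50 570:132/79 567:142/115 563:185/91 559:167/101 556:208/60 552:167/61 548:187/82 545:162/101 541:192/73 537:227/55 534:206/73 530:196/86 526:184/86 523:188/65 519:140/120 516:195/76 512:170/99 508:201/75 505:160/70 501:154/137 497:169/113 494:174/113 490:170/63 486:184/79 483:181/110 479:172/108 475:171/109 472:172/114 468:171/131 465:170/185
```

```bash
python3 - <<'E'
from h import *
T=pickle.load(open("pics/w8.pkl","rb"))
h=cv2.cvtColor(cv2.GaussianBlur(T["img"],(3,3),0),cv2.COLOR_BGR2HSV)
for a,b in(((.53,.285,.05),(.53,.115,.05)),((.56,.285,.05),(.56,.115,.05)),((.60,.235,.05),(.475,.235,.05)),((.60,.20,.05),(.475,.20,.05))):
    L=np.linspace(a,b,101);q=proj(T,L).round().astype(int)
    k=1 if a[0]==b[0] else 0
    print(a,q[0],q[-1]);print(" ".join(f"{l[k]*1000:.0f}:{h[v,u,1]}/{h[v,u,2]}" for l,(u,v) in zip(L,q) if 0<=v<480 and (k==0 or l[1]>.242 or l[1]<.16) and (k==1 or l[0]<.525)))
E
```

```text
(0.53, 0.285, 0.05) [ 57 148] [290 152]
285:135/243 283:135/242 282:135/242 280:135/242 278:135/242 276:135/242 275:135/242 273:135/242 271:135/242 270:135/242 268:144/213 266:142/154 265:144/156 263:145/158 261:143/160 259:143/160 258:143/155 256:137/99 254:118/56 253:114/56 251:112/59 249:118/65 248:113/172 246:119/208 244:156/121 242:155/122 159:151/133 157:151/133 156:150/134 154:149/135 152:149/135 151:145/107 149:89/232 147:64/248 146:73/247 144:136/171 142:141/159 140:143/161 139:143/164 137:145/165 135:145/167 134:141/132 132:124/66 130:119/58 129:118/65 127:138/120 125:144/182 124:146/187 122:143/219 120:131/245 118:131/244 117:131/244 115:132/244
(0.56, 0.285, 0.05) [ 50 105] [289 108]
285:133/243 283:133/243 282:133/243 280:133/244 278:133/244 276:133/244 275:133/244 273:133/244 271:133/244 270:133/244 268:140/227 266:143/153 265:144/154 263:144/156 261:142/158 259:143/159 258:142/149 256:134/95 254:110/58 253:114/56 251:114/58 249:117/59 248:113/126 246:112/218 244:147/116 242:151/108 159:153/117 157:155/117 156:153/117 154:156/118 152:153/118 151:146/96 149:111/149 147:1
[... 562 characters left out ...]
3/157 492:143/169 491:145/174 490:145/180 489:143/219 488:138/238 486:133/243 485:134/243 484:133/243 482:133/243 481:133/243 480:133/243 479:133/244 478:131/245 476:131/245 475:132/244
(0.6, 0.2, 0.05) [163  44] [180 223]
524:117/176 522:148/119 521:155/128 520:152/139 519:149/145 518:144/154 516:148/148 515:152/134 514:155/127 512:154/111 511:129/119 510:115/164 509:110/190 507:125/94 506:133/92 505:143/143 504:144/177 502:143/178 501:144/177 500:144/173 499:145/172 498:145/172 496:145/172 495:144/168 494:144/158 492:144/163 491:143/176 490:146/182 489:147/198 488:138/240 486:132/243 485:133/243 484:133/243 482:132/243 481:132/243 480:132/244 479:131/245 478:129/245 476:129/245 475:129/245
```

```bash

python3 -m inch '[[[0,0,0.005,0.15,-0.15,0,1],[0,0,0.012,0.35,-0.35,0,1],[0,0,0.012,0.55,-0.55,0,1],[0,0,0.012,0.73,-0.72,0.1,1],[0,0,0.012,0.73,-0.72,0.3,1],[0,0,0.012,0.73,-0.72,0.4,1],[0,0,0.012,0.73,-0.72,0.4,1],[0,0,0.012,0.73,-0.72,0.4,1]]]'
python3 - <<'E'
from h import *
from workcell import bot
st=bot.get_state();go((.5748,.2005,.0675),down(0),st)
T=bot.snapshot("wrist");pickle.dump(T,open("pics/w9.pkl","wb"))
h=cv2.cvtColor(cv2.GaussianBlur(T["img"],(3,3),0),cv2.COLOR_BGR2HSV)
zb=st["tool_pos"][2]-.0055
print("board top plane",zb)
def prof(a,b,k,n=60):
    L=np.linspace(a,b,n);q=proj(T,L).round().astype(int)
    print(a,q[0],q[-1]);print(" ".join(f"{l[k]*1000:.0f}:{h[v,u,0]}/{h[v,u,1]}/{h[v,u,2]}" for l,(u,v) in zip(L,q) if 0<=v<480 and 0<=u<640))
prof((.62,.2,zb),(.66,.2,zb),0,30);prof((.62,.22,.05),(.68,.22,.05),0,40)
prof((.61,.27,zb),(.61,.24,zb),1,26);prof((.61,.16,zb),(.61,.13,zb),1,26)
prof((.61,.285,.05),(.61,.245,.05),1,30);prof((.61,.16,.05),(.61,.12,.05),1,30)
E
```

```text
t: 30.45
tool_pos: [0.5743, 0.2052, 0.1107]
tcp_rot: [-3.141, -0.01, -0.004]
wrist_force: [0.7, 1.2, -3.1]
grip_width: 0.0193
gripper_force: 45.0
pos [0.574 0.205 0.111] t 30.45 | turn [-0.001 -0.002  0.004] shift [0.002 0.031 0.288]
board top plane 0.10516916753494976
(0.62, 0.2, np.float64(0.10516916753494976)) [333 210] [334 118]
620:20/179/247 621:20/177/247 623:20/178/247 624:20/178/247 626:20/178/247 627:20/178/247 628:20/178/247 630:20/178/247 631:20/178/247 632:20/178/247 634:20/177/247 635:20/177/247 637:18/185/247 638:11/196/189 639:11/147/149 641:11/134/164 642:11/146/150 643:11/155/128 645:11/149/108 646:16/109/164 648:12/135/134 649:11/143/171 650:11/146/171 652:11/146/171 653:11/145/176 654:11/142/174 656:16/147/187 657:26/124/246 659:16/138/239 660:16/136/241
(0.62, 0.22, 0.05) [297 189] [295  80]
620:20/176/247 622:20/177/247 623:20/177/247 625:20/176/247 626:20/177/247 628:20/177/247 629:20/179/247 631:12/198/216 632:11/164/148 634:11/140/151 635:11/133/167 637:11/146/148 638:11/155/135 640:11/156/121 642:13/126/127 643:15/111/149 645:12/136/139 646:11/145/172 648:11
[... 1514 characters left out ...]
7 263:20/173/247 262:20/174/247 260:20/176/247 259:20/176/247 257:20/176/247 256:20/176/247 255:20/176/247 253:20/176/247 252:20/177/247 251:20/177/247 249:20/177/247 248:20/177/247 246:20/177/247 245:20/176/247
(0.61, 0.16, 0.05) [397 207] [462 207]
160:20/180/247 159:20/180/247 157:20/179/247 156:20/180/247 154:20/180/247 153:20/180/247 152:20/181/247 150:20/181/247 149:20/181/247 148:19/180/247 146:20/181/247 145:19/180/247 143:20/181/247 142:19/181/247 141:20/181/247 139:20/181/247 138:19/180/247 137:18/183/248 135:11/156/175 134:11/143/161 132:13/144/205 131:16/138/238 130:16/140/239 128:16/140/239 127:16/139/239 126:16/139/239 124:15/139/239 123:15/139/239 121:16/138/238 120:16/138/238
```

```bash

python3 -m inch '[[[0,0,0.004,0.017,0.028,0,1],[0,0,0.004,0.017,0.028,0.05,1],[0,0,0.004,0.017,0.028,0.12,1],[0,0,0.004,0.017,0.028,0.19,1],[0,0,0.004,0.017,0.028,0.22,1],[0,0,0.004,0.017,0.028,0.22,1],[0,0,0.004,0.017,0.028,0.22,1]]]'
python3 - <<'E'
from h import *
from workcell import bot
st=bot.get_state();go((.5768,.201,.0675),down(0),st)
E
```

```text
t: 31.2
tool_pos: [0.5772, 0.2014, 0.0772]
tcp_rot: [-3.14, -0.001, -0.004]
wrist_force: [-0.4, 0.5, -2.6]
grip_width: 0.0197
gripper_force: 45.0
pos [0.577 0.201 0.077] t 31.2 | turn [-0.001 -0.002  0.   ] shift [-0.003  0.003  0.065]
```

```bash

python3 -m inch '[[[0,0,0,-0.003,0.003,0.02,1],[0,0,0,-0.003,0.003,0.04,1],[0,0,0,-0.003,0.003,0.06,1],[0,0,0,-0.003,0.003,0.06,1],[0,0,0,-0.003,0.003,0.06,1]]]'
python3 -m inch '[[[0,0,0,0,0,0.015,1],[0,0,0,0,0,0.03,1],[0,0,0,0,0,0.03,1],[0,0,0,0,0,0.03,1]]]'
python3 - <<'E'
from h import *
from workcell import bot
st=bot.get_state();go((.5768,.201,.0555),down(0),st);print(st["moment"])
E
```

```text
t: 31.7
tool_pos: [0.5768, 0.2009, 0.0682]
tcp_rot: [-3.14, -0.0, -0.004]
wrist_force: [0.3, 0.2, -2.5]
grip_width: 0.0198
gripper_force: 45.0
t: 32.1
tool_pos: [0.577, 0.2009, 0.0638]
tcp_rot: [-3.14, -0.0, -0.005]
wrist_force: [-0.1, 0.1, -2.9]
grip_width: 0.0199
gripper_force: 45.0
pos [0.577 0.201 0.064] t 32.1 | turn [-0.001 -0.002  0.   ] shift [-0.001 -0.001  0.055]
[-0.012 -0.057  0.004]
```

```bash

python3 -m inch '[[[0,0,0,0,0,0.015,1],[0,0,0,0,0,0.015,1],[0,0,0,0,0,0.015,1]]]'
python3 -m inch '[[[0,0,0,0,0,0.015,1],[0,0,0,0,0,0.015,1],[0,0,0,0,0,0.015,1]]]'
python3 -m inch '[[[0,0,0,0,0,0.015,1],[0,0,0,0,0,0.015,1],[0,0,0,0,0,0.015,1]]]'
```

```text
t: 32.4
tool_pos: [0.577, 0.2009, 0.0616]
tcp_rot: [-3.14, -0.0, -0.005]
wrist_force: [0.7, -0.4, -0.5]
grip_width: 0.0197
gripper_force: 45.0
t: 32.7
tool_pos: [0.5771, 0.201, 0.0594]
tcp_rot: [-3.139, -0.0, -0.005]
wrist_force: [0.8, -0.6, 2.3]
grip_width: 0.0198
gripper_force: 45.0
t: 33.0
tool_pos: [0.577, 0.201, 0.057]
tcp_rot: [-3.139, -0.0, -0.005]
wrist_force: [1.0, 0.3, 1.9]
grip_width: 0.0196
gripper_force: 45.0
```

```bash

python3 -m inch '[[[0,0,0,0,0,0.015,1],[0,0,0,0,0,0.015,1],[0,0,0,0,0,0.015,1]]]'
python3 -m inch '[[[0,0,0,0,0,0.015,1],[0,0,0,0,0,0.015,1],[0,0,0,0,0,0.015,1]]]'
python3 -m inch '[[[0,0,0,0,0,0.015,1],[0,0,0,0,0,0.015,1],[0,0,0,0,0,0.015,1]]]'
python3 -m inch '[[[0,0,0,0,0,0.01,1],[0,0,0,0,0,0.01,1],[0,0,0,0,0,0.01,1]]]'
python3 -c "
from workcell import bot
s=bot.get_state();print(s['wrist_force'],s['moment'])"
```

```text
t: 33.3
tool_pos: [0.577, 0.2009, 0.0547]
tcp_rot: [-3.14, -0.0, -0.005]
wrist_force: [0.6, 0.7, 2.3]
grip_width: 0.0195
gripper_force: 45.0
t: 33.6
tool_pos: [0.577, 0.201, 0.0545]
tcp_rot: [-3.14, -0.0, -0.006]
wrist_force: [-8.5, -3.5, 22.6]
grip_width: 0.0198
gripper_force: 45.0
t: 33.9
tool_pos: [0.5772, 0.201, 0.0542]
tcp_rot: [-3.141, 0.0, -0.007]
wrist_force: [-15.6, -7.3, 41.2]
grip_width: 0.0196
gripper_force: 45.0
t: 34.2
tool_pos: [0.5775, 0.201, 0.0541]
tcp_rot: [-3.141, 0.0, -0.008]
wrist_force: [-20.5, -11.0, 53.8]
grip_width: 0.0196
gripper_force: 45.0
[-20.52847191 -10.99311868  53.8011202 ] [-2.24465629  4.3656443  -0.07238999]
```

```bash

python3 -m inch '[[[0,0,0,0,0,-0.02,1],[0,0,0,0,0,-0.035,1],[0,0,0,0,0,-0.035,0.3],[0,0,0,0,0,-0.035,0.3],[0,0,0,0,0,-0.035,0.3],[0,0,0,0,0,-0.035,0.3]]]'
python3 -m inch '[[[0,0,0,0,0,-0.1,0.3],[0,0,0,0,0,-0.3,0.3],[0,0,0,-0.2,0,-0.6,0.3],[0,0,0,-0.5,0,-0.9,0.3],[0,0,0,-0.7,0,-0.9,0.3],[0,0,0,-0.7,0,-0.9,0.3],[0,0,0,-0.7,0,-0.9,0.3],[0,0,0,-0.7,0,-0.9,0.3]]]'
python3 - <<'E'
from h import *
from workcell import bot
print(bot.get_state()["tool_pos"])
W,S,T=[bot.snapshot(n) for n in("wrist","side","top")];pickle.dump((W,S,T),open("pics/c10.pkl","wb"))
P=np.array([(.5755+a*.065,.2008+b*.052,.05) for a,b in((1,1),(-1,1),(-1,-1),(1,-1))])
for n,s,sl in(("w",W,165),("side",S,150),("top",T,190)):
    q=proj(s,P);x0,y0=np.maximum(q.min(0)-12,0).astype(int);x1,y1=q.max(0).astype(int)+12
    hsv=cv2.cvtColor(s["img"],cv2.COLOR_BGR2HSV)
    c=blob(s,(5,sl,90),(22,255,255),(x0,y0,x1,y1),5);A=cv2.approxPolyDP(cv2.convexHull(c),4,True)[:,0]
    print(n,q.round(1).tolist(),A.tolist(),rect(s,c,.05))
h=cv2.cvtColor(cv2.GaussianBlur(W["img"],(3,3),0),cv2.COLOR_BGR2HSV)
def prof(a,b,k,n=40):
    L=np.linspace(a,b,n);q=proj(W,L).round().astype(int)
    print(a,q[0],q[-1]);print(" ".join(f"{l[k]*1000:.0f}:{h[v,u,0]}/{h[v,u,1]}/{h[v,u,2]}" for l,(u,v) in zip(L,q) if 0<=v<480 and 0<=u<640))
for y in(.165,.235):prof((.49,y,.05),(.52,y,.05),0,30);prof((.63,y,.05),(.665,y,.05),0,35)
for x in(.525,.625):prof((x,.275,.05),(x,.24,.05),1,35);prof((x,.16,.05),(x,.13,.05),1,30)
E
```

```text
t: 34.8
tool_pos: [0.5766, 0.2009, 0.0535]
tcp_rot: [-3.14, -0.0, -0.003]
wrist_force: [0.2, -0.4, 0.3]
grip_width: 0.0301
gripper_force: 0.0
t: 35.6
tool_pos: [0.4721, 0.2003, 0.1889]
tcp_rot: [-3.14, 0.001, -0.005]
wrist_force: [-0.4, 0.0, 0.3]
grip_width: 0.0305
gripper_force: 0.0
[0.47210378 0.20028268 0.18891267]
w [[246.6, -3.1], [255.9, 182.1], [386.1, 182.2], [395.0, -3.1]] [[397, 0], [387, 183], [259, 184], [248, 0]] c 573.8 199.8  size 129.6 105.4 ang 0.0
side [[197.1, 296.9], [243.1, 332.9], [281.0, 296.8], [235.5, 265.1]] [[281, 298], [244, 335], [198, 300], [214, 283], [252, 282]] c 572.7 203.0  size 135.3 108.5 ang -0.2
top [[221.3, 192.5], [209.3, 245.2], [253.0, 252.5], [264.0, 199.3]] [[222, 194], [264, 201], [254, 253], [214, 230]] c 573.4 196.2  size 128.2 111.9 ang -0.4
(0.49, 0.165, 0.05) [365 207] [366 170]
490:13/144/191 491:13/144/188 492:13/143/180 493:13/143/166 494:11/144/165 495:11/144/170 496:11/143/171 497:11/143/169 498:11/143/169 499:11/144/172 500:11/143/178 501:11/144/189 502:11/146/191 503:11/146/191 504:11/145/178 506:11/134/110 507:12/127/88 508:1
[... 2426 characters left out ...]
17/61 253:11/119/62 252:11/149/87 251:16/179/220 250:20/168/247 249:24/158/247 248:24/159/247 247:24/159/247 246:24/159/247 245:24/159/247 244:24/159/247 243:24/159/247 242:24/160/247 241:23/160/247 240:23/160/247
(0.625, 0.16, 0.05) [378  21] [420  22]
160:23/165/247 159:23/165/247 158:23/166/247 157:23/166/247 156:23/166/247 155:23/166/247 154:23/165/247 153:22/166/247 152:22/165/247 151:22/166/247 150:22/168/248 149:19/177/247 148:12/177/147 147:11/144/87 146:11/118/69 144:12/130/90 143:11/138/122 142:11/143/160 141:12/143/162 140:11/144/163 139:11/143/164 138:11/144/165 137:11/143/166 136:11/143/168 135:11/143/169 134:11/145/169 133:12/145/180 132:13/144/207 131:16/135/241 130:16/134/242
```

```bash

python3 -m inch '[[[0,0,0,0.2,0,0,1],[0,0,0,0.4,0,0,1],[0,0,0,0.533,0,0.2,1],[0,0,0,0.533,0,0.4,1],[0,0,0,0.533,0,0.6,1],[0,0,0,0.533,0,0.69,1],[0,0,0,0.533,0,0.69,1],[0,0,0,0.533,0,0.69,1]]]' 
python3 -m inch '[[[0,0,0,0,0,0.02,1],[0,0,0,0,0,0.03,1],[0,0,0,0,0,0.03,1],[0,0,0,0,0,0.03,1]]]' 
python3 -m inch '[[[0,0,0,0,0,0.01,1],[0,0,0,0,0,0.01,1],[0,0,0,0,0,0.01,1]]]' 
python3 -m inch '[[[0,0,0,0,0,0.01,1],[0,0,0,0,0,0.01,1],[0,0,0,0,0,0.01,1]]]' 
```

```text
t: 36.55
tool_pos: [0.5523, 0.2012, 0.0863]
tcp_rot: [-3.139, -0.0, -0.005]
wrist_force: [-0.4, 0.1, -0.1]
grip_width: 0.0007
gripper_force: 0.0
t: 36.95
tool_pos: [0.5519, 0.2009, 0.0814]
tcp_rot: [-3.14, -0.0, -0.005]
wrist_force: [-0.3, -1.0, 0.7]
grip_width: 0.0001
gripper_force: 0.0
t: 37.25
tool_pos: [0.5517, 0.2008, 0.0794]
tcp_rot: [-3.14, -0.0, -0.004]
wrist_force: [-0.1, -0.3, -0.1]
grip_width: 0.0006
gripper_force: 0.0
t: 37.55
tool_pos: [0.5519, 0.2009, 0.0785]
tcp_rot: [-3.14, -0.0, -0.005]
wrist_force: [-0.7, -1.4, 5.9]
grip_width: 0.0006
gripper_force: 2.9
```

```bash

python3 -m inch '[[[0,0,0,0,0,0.012,1],[0,0,0,0,0,0.012,1],[0,0,0,0,0,0.012,1]]]' 
python3 -m inch '[[[0,0,0,0,0,0.012,1],[0,0,0,0,0,0.012,1],[0,0,0,0,0,0.012,1]]]' 
python3 -m inch '[[[0,0,0,0,0,-0.06,1],[0,0,0,0,0,-0.08,1],[0,0,0,0.3,0,-0.08,1],[0,0,0,0.313,0,-0.08,1],[0,0,0,0.313,0,-0.08,1],[0,0,0,0.313,0,-0.045,1],[0,0,0,0.313,0,-0.03,1],[0,0,0,0.313,0,-0.03,1]]]' 
python3 -m inch '[[[0,0,0,0,0,0.01,1],[0,0,0,0,0,0.01,1],[0,0,0,0,0,0.01,1]]]' 
python3 -m inch '[[[0,0,0,0,0,0.012,1],[0,0,0,0,0,0.012,1],[0,0,0,0,0,0.012,1]]]' 
python3 -m inch '[[[0,0,0,0,0,0.012,1],[0,0,0,0,0,0.012,1],[0,0,0,0,0,0.012,1]]]' 
```

```text
t: 37.85
tool_pos: [0.552, 0.201, 0.0783]
tcp_rot: [-3.14, -0.0, -0.006]
wrist_force: [-8.6, -5.2, 22.0]
grip_width: 0.0006
gripper_force: 11.0
t: 38.15
tool_pos: [0.552, 0.201, 0.0782]
tcp_rot: [-3.141, -0.0, -0.007]
wrist_force: [-16.1, -7.9, 38.5]
grip_width: 0.0002
gripper_force: 19.2
t: 38.95
tool_pos: [0.598, 0.2011, 0.0788]
tcp_rot: [-3.14, -0.002, -0.004]
wrist_force: [0.4, -0.2, -0.1]
grip_width: 0.0006
gripper_force: 0.0
t: 39.25
tool_pos: [0.5982, 0.2011, 0.0785]
tcp_rot: [-3.14, -0.001, -0.005]
wrist_force: [-4.5, -1.3, 9.2]
grip_width: 0.0004
gripper_force: 4.9
t: 39.55
tool_pos: [0.5983, 0.2011, 0.0784]
tcp_rot: [-3.14, -0.001, -0.006]
wrist_force: [-10.7, -4.2, 24.1]
grip_width: 0.0003
gripper_force: 11.9
t: 39.85
tool_pos: [0.5985, 0.2012, 0.0782]
tcp_rot: [-3.141, -0.001, -0.007]
wrist_force: [-17.6, -7.2, 37.0]
grip_width: 0.0004
gripper_force: 19.0
```

Both handle ends bottom out at the same height, 0.078 m, so the beds are down and the board is level. I retract and check the cover before handing in.

```bash

python3 -m inch '[[[0,0,0,0,0,-0.1,1],[0,0,0,0,0,-0.3,1],[0,0,0,-0.2,0,-0.6,1],[0,0,0,-0.5,0,-0.9,1],[0,0,0,-0.9,0,-1,1],[0,0,0,-0.9,0,-1,1],[0,0,0,-0.9,0,-1,1],[0,0,0,-0.9,0,-1,1]]]' 
python3 - <<'E'
from h import *
from workcell import bot
T=bot.snapshot("top")
c=blob(T,(60,80,30),(90,255,255),(340,190,470,330),15);print(rect(T,c,.022))
W=bot.snapshot("wrist");P=np.array([(.5747+a*.065,.2+b*.052,.05) for a,b in((1,1),(-1,1),(-1,-1),(1,-1))]);q=proj(W,P)
x0,y0=np.maximum(q.min(0)-12,0).astype(int);x1,y1=q.max(0).astype(int)+12
print(rect(W,blob(W,(14,155,90),(26,255,255),(x0,y0,x1,y1),5),.05))
print(bot.get_state()["wrist_force"],bot.finish_job())
E
```

```text
t: 40.65
tool_pos: [0.4634, 0.2003, 0.2239]
tcp_rot: [-3.14, -0.0, -0.007]
wrist_force: [0.2, -0.2, -0.0]
grip_width: 0.0002
gripper_force: 0.0
c 557.7 -189.6  size 172.5 145.8 ang 6.1
c 574.6 199.8  size 130.4 103.6 ang -0.1
the job is handed in; nothing more can be done
[-0.98268711  0.08888936  0.79451652] None
```

Job handed in at about 41 s: by my measurements the cover is centred on the mat, handle up, and the board, laid on the rest and taken again, is pressed level and flush in the box, but no verdict came back.

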